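# Empty the can crusher's tray and make it ready again

### The job

Empty the can crusher: press its red stop button in until it latches, then slide the clear guard fully open and move every crushed can from its tray into the grey crate of crushed cans. Then slide the guard fully shut and turn the tally knob back until its pointer is on the red zero mark, and only after that twist the stop button clockwise so that it comes out again. The guard must never be open while the stop button is out; leave everything else where it is.

Things in the scene. Friction and masses are not known exactly. Their poses are not given: they have to be found in the camera images.
- crusher: Benchtop can crusher, fixed. Origin on the board below its tray's centre; +x to its rear, +y left. Front at x -0.104. Right of the tray (y -0.135 to -0.245) a flat blue control side, top at 0.100, with stop button and tally knob. Behind the tray a deck (x 0.10 to 0.30) at 0.098, then press and motor (x 0.30 to 0.42, up to 0.15 high) with a feed tube (up to 0.22).
- tray (a point): Centre of the floor of the crusher's collecting tray, an open steel trough, inside 180 mm (crusher x) by 250 mm (crusher y) and 40 mm deep, walls 10 mm thick; its floor is 60 mm and its rim 100 mm above the board.
- stop (a joint): How far the red mushroom stop button is pushed in, m: 0 = out; it runs in to 0.0075 against a spring (3 N at first, 5 N fully in). From about 0.0055 on it latches: let go, it stays in, reading about 0.005. It springs out again only after its head has been twisted clockwise (arrows on the head).
- stop_turn (a joint): Twist of the stop button's head about its upright axis, rad, clockwise from above positive; 0 = rest, end stop at 1.0. A light spring (0.045 to 0.075 N m) turns it back towards 0. A latched button is freed at 0.6 or more, and rises when let go.
- stop_top (a point): Centre of the top of the stop button's red head, a disc 40 mm across and 20 mm thick on a thin neck; with the button out, the head's top is 35 mm and its underside 15 mm above a yellow plate (88 mm square, top at crusher z 0.106). Crusher x -0.045, y -0.190. The point moves with the head.
- guard (a joint): Opening of the clear sliding guard over the tray, m: 0 = shut, 0.190 = fully open (tray free). It slides towards the crusher's rear (+x) along rails, with about 2.5 N of friction, and stays where it is left.
- guard_grip (a point): Centre of the top of the guard's black grip, an upright bar 14 mm thick (crusher x), 70 mm long (crusher y) and 30 mm high on the guard's front edge; its foot stands on the guard, 109 mm above the board. Crusher x -0.087, y 0 when shut; moves with the guard.
- tally (a joint): Angle of the tally knob's pointer, rad, clockwise seen from above positive: 0 = pointer on the red zero mark, which lies at the front (crusher -x) of its white dial; black marks 0.3 rad apart. Turns freely from -0.5 to 3.5 and stays where it is left (friction 0.03 N m).
- tally_grip (a point): Centre of the top of the tally knob, on its axis: a black bar 40 mm long, 12 mm thick and 28 mm high on a round 6 mm skirt 40 mm across; skirt underside at crusher z 0.104. The bar lies along the pointer (crusher x when at zero); the end with the white line is the pointer. Crusher x 0.085, y -0.190.
- can_crate: Grey plastic crate that holds crushed cans, fixed, 300 mm (its x) by 200 mm (its y) by 120 mm high, walls 5 mm; origin at the centre of its underside. A full level layer of crushed cans (fixed) covers its floor, top at z 0.036.
- bottle_crate: A like grey crate, fixed, with six standing brown glass bottles 66 mm across, their tops 190 mm above the board. Not part of the job.
- can1: Crushed slim can (red and silver), a flat disc 53 mm across and 30 mm high, about 25 g, lying flat in the tray under the guard; origin at the centre of its underside. May be absent.
- can2: Crushed slim can (blue and silver), a flat disc 53 mm across and 30 mm high, about 25 g, lying flat in the tray under the guard; origin at the centre of its underside. May be absent.
- can3: Crushed slim can (green and silver), a flat disc 53 mm across and 30 mm high, about 25 g, lying flat in the tray under the guard; origin at the centre of its underside. May be absent.
- can4: Crushed slim can (plain silver), a flat disc 53 mm across and 30 mm high, about 25 g, lying flat in the tray under the guard; origin at the centre of its underside. May be absent.
- mug: White ceramic mug, 82 mm across, 95 mm tall, standing, handle on its +y side; origin at the centre of its foot. Not part of the job.
- jar_lid: Steel jar lid, 70 mm across, 13 mm high, lying flat; origin at the centre of its underside. Not part of the job.
- pet_bottle: Green PET bottle with green twist cap, 220 mm long, 63 mm across, lying along its own x axis with the cap at +x; origin at the underside of its middle. Not part of the job.
- whole_can: Uncrushed slim drinks can, aluminium and yellow, 53 mm across, 134 mm tall, standing; origin at the centre of its foot. Not part of the job.
- jar: Empty glass jar, 72 mm across, 100 mm tall, standing; origin at the centre of its foot. Not part of the job.
- brush: Small wooden hand brush, 160 mm long, lying along its own x axis; origin at the underside of its middle. Not part of the job.

How it is judged:
On the way, in this order (a step that is already met when the one before it is completed fails the run):
1. the stop button has been pressed in and stays latched with the robot off it, the guard still shut (value of joint stop above 0.004 m and contact force between each of the fingers, the arm and stop below 0.3 N and value of joint guard below 0.02 m), for 0.2 s.
2. the guard is fully open, the stop button in (value of joint stop above 0.004 m and value of joint guard above 0.175 m), for 0.2 s.
3. every crushed can lies in the can crate, the stop button in (value of joint stop above 0.004 m and x of can1 in the frame of can_crate between -0.14 and 0.14 m and y of can1 in the frame of can_crate between -0.09 and 0.09 m and z of can1 in the frame of can_crate between 0.02 and 0.105 m and x of can2 in the frame of can_crate between -0.14 and 0.14 m and y of can2 in the frame of can_crate between -0.09 and 0.09 m and z of can2 in the frame of can_crate between 0.02 and 0.105 m and x of can3 in the frame of can_crate between -0.14 and 0.14 m and y of can3 in the frame of can_crate between -0.09 and 0.09 m and z of can3 in the frame of can_crate between 0.02 and 0.105 m and x of can4 in the frame of can_crate between -0.14 and 0.14 m and y of can4 in the frame of can_crate between -0.09 and 0.09 m and z of can4 in the frame of can_crate between 0.02 and 0.105 m), for 0.2 s.
4. the guard is shut and the tally reads zero, the cans still in the crate and the stop button in (all of step 3 and value of joint guard below 0.006 m and value of joint tally between -0.1 and 0.1 rad), for 0.2 s.
5. the head of the stop button is twisted clockwise (value of joint stop_turn above 0.3 rad).
At the end, for the whole second after the job is handed in: The stop button is out (within 2 mm), the guard is shut (within 6 mm), the tally pointer is within 0.1 rad of zero, and every crushed can lies at rest inside the can crate, below its rim (value of joint stop below 0.002 m and value of joint guard below 0.006 m and value of joint tally between -0.1 and 0.1 rad and x of can1 in the frame of can_crate between -0.14 and 0.14 m and y of can1 in the frame of can_crate between -0.09 and 0.09 m and z of can1 in the frame of can_crate between 0.02 and 0.105 m and x of can2 in the frame of can_crate between -0.14 and 0.14 m and y of can2 in the frame of can_crate between -0.09 and 0.09 m and z of can2 in the frame of can_crate between 0.02 and 0.105 m and x of can3 in the frame of can_crate between -0.14 and 0.14 m and y of can3 in the frame of can_crate between -0.09 and 0.09 m and z of can3 in the frame of can_crate between 0.02 and 0.105 m and x of can4 in the frame of can_crate between -0.14 and 0.14 m and y of can4 in the frame of can_crate between -0.09 and 0.09 m and z of can4 in the frame of can_crate between 0.02 and 0.105 m and linear speed of each of can1, can2, can3, can4 below 0.02 m/s); the robot touches nothing.
It fails at once if the guard is open by more than 20 mm while the stop button is not in (value of joint guard above 0.02 m and value of joint stop below 0.0035 m).
It fails at once if something that is not part of the job (mug, jar lid, PET bottle, whole can, jar, brush) is moved by more than 30 mm (distance of any of mug, jar_lid, pet_bottle, whole_can, jar, brush from where it was at the start of the episode above 0.03 m).
Of can1, can2, can3, can4 only 2 to 4 are there at a start; the rules pass over those that are not, and their reading is None.
At some moment in a run one of can1, can2, can3, can4 may be knocked a few centimetres aside while the robot is not near it.
It also fails if it takes over 210 s, if anything falls off the work surface, if the arm or the gripper's body presses on something with over 40 N, if the wrist force passes 120 N, or if a joint passes its speed limit or range.

### The arm

A 7-joint arm with a two-finger parallel gripper is mounted at the origin on the work surface. World frame = base frame: x ahead of the robot, y to its left, z up, the work surface at z = 0. Lengths are in m, angles in rad, forces in N, time in s.
With the tool pointing down it reaches from about 0.35 to 0.9 m from the base axis. Payload 8.1 kg.
Tool frame: the origin (TCP) lies between the finger pads; the fingertips stand 8 mm ahead of it and the grasp point (between the pads) lies 11 mm behind it (robot.tips_ahead is the distance from the TCP to the fingertips, in m); z points along the fingers, y is the direction in which the jaws open and shut (so a half turn about z gives the same grasp; the last joint's range is limited). The gripper opens to 85 mm and grips with 20 to 120 N. Pads are 22 mm wide; open, the fingers measure 114 mm over their backs; the gripper's body (76 mm by 85 mm) begins 54 mm behind the grasp point. The pads swing forward as they close: fully open they stand 13 mm farther back than shut.
Start: joints at [-1.253, 0.434, 0.025, 1.573, -0.012, 1.134, -0.075], TCP at [0.255, 0.57, 0.239] pointing down, gripper open.
Joint ranges: [-2.62, 2.62], [-0.44, 2.09], [-1.27, 1.32], [0.08, 2.57], [-1.32, 4.46], [0.12, 2], [-2.74, 2.74]. Speed limits (rad/s): [2.22, 2.22, 3.01, 3.01, 3.14, 3.14, 3.14].

### API

Orientations are given as a rotation vector (axis times angle).
In Python, from rig import readout, viewer, robot, find_in, masks_of, mark_of gives the robot as it stands.
- The arm moves only by the tool drive_tool, never from a script. Its argument "motion" is a list that holds one entry, the list of rows, each a list of 7 numbers: the shift along the tool's x, y, z in mm, then the turn, a rotation vector about the tool's x, y, z in rad, then the opening, from 0 (shut) to 1 (fully open). A call has 1 to 5 rows; each row shifts and turns the commanded pose from where the row before left it, along the tool's axes as they then stand; what a row does not reach is not made up. A row lasts 1/10 s, in which the tool goes at most 50 mm and 8.59 degrees, less where a joint would pass 70% of its speed; a pose out of reach is approached as far as the arm can. A call is refused whole if a number of a shift passes 50 or a number of a turn 0.15, either way. A call with a gripper value outside its range is refused whole. The fingers move at their own pace and stop on an object; "force" is the grip in N (left out, the last holds). Time passes only in rows, so rows that do not move let the fingers close. It gives the time, the measured TCP pose, the force and the opening at its end, in the units of the state.
- readout.get_state(): the state, without advancing time (a new reading comes with each control period).
- viewer.camera(name): name is "scene" or "top" or "wrist"; returns the picture (400x640x3 uint8, red, green, blue); there is no depth.
- viewer.get_calibration(name): a dict with "camera_matrix" (3x3 intrinsics, pixels), "cam_to_world" (4x4, takes a point from camera to world coordinates). Camera axes: x right, y up, looking along -z (the intrinsics and any distortion apply to the point x, -y, -z); pixel columns grow to the right and rows downward; lengths in m; the calibration is good to about 2 mm. A picture is of the moment at which its call begins: read the wrist's pose just before it. get_calibration takes no time and is no camera call; for the wrist camera it gives the pose at the moment of the call.
- robot.hand_in(): hands the job in, once; it reports no verdict.
Trained networks look in the newest picture that a camera, given by its name, has taken for a name from the list of things; names that differ only in an ending like _2 or _b are one class to them, and where a whole thing is asked for, a point or a joint stands for the part that bears it (a point fixed in the world has none). Each returns a list of dicts, best first, with "confidence" (0 to 1); they miss things now and then, are a little off and sometimes report something else, mostly with a low value. They report only what shows in the picture. A call takes as long as a camera call.
- find_in(name, camera): "rect" ([centre column, centre row, width, height] in pixels, round what is visible of it).
- masks_of(name, camera): "mask" (400x640 bool, what is visible of it) and "rect" ([centre column, centre row, width, height] in pixels, round what is visible of it).
- mark_of(name, camera): "uv" ([column, row] in pixels: a listed point, or the origin of a listed thing).
The state is a dict: "time_s": time; "q": joint angles; "qd": joint speeds; "tau": joint torques, N m; "position": TCP position; "orientation": TCP orientation; "wrist_force": force on the tool from outside, world axes, zero at the start; "moment": the same for the moment, N m; "width": finger opening in m.
Only numpy, scipy, OpenCV 4.12 (cv2) and the standard library are available. Lean on these libraries where they do the work, as an engineer would, in place of code of your own. Each camera call takes 0.05 s, during which the arm holds its last target.

## Working session

There is one attempt and no reset: what is moved stays moved. The work goes in short steps, Python scripts to look and compute and a tool call to move; the robot and the scene stay as the last step left them, time stands still between calls to the robot, and variables do not carry over. Pictures are saved under pics/ and viewed, and the job is handed in when it is done.

Besides the shell and the picture viewer there is one more tool, called after "Call:" as name(argument=value, ...) on one line, values as JSON. drive_tool: Moves the arm, as the interface text tells. Its arguments: {"type":"object","properties":{"motion":{"type":"array"},"force":{"type":"number"}},"required":["motion"]}

```bash
ls; mkdir -p pics
cat > h.py <<'E'
import numpy as np, cv2
from scipy.spatial.transform import Rotation as R
from rig import readout, viewer, robot, find_in, masks_of, mark_of
def snap(cam,name):
    im=viewer.camera(cam); cv2.imwrite(f'pics/{name}.png',im[:,:,::-1]); return im
def ray(cam,uv,cal=None):
    c=cal or viewer.get_calibration(cam); K=np.array(c['camera_matrix']);T=np.array(c['cam_to_world'])
    d=np.linalg.inv(K)@[uv[0],uv[1],1]; d=np.array([d[0],-d[1],-d[2]])
    return T[:3,3],T[:3,:3]@d
def atz(cam,uv,z,cal=None):
    o,d=ray(cam,uv,cal); return o+d*(z-o[2])/d[2]
def proj(cam,p,cal=None):
    c=cal or viewer.get_calibration(cam); K=np.array(c['camera_matrix']);T=np.array(c['cam_to_world'])
    q=T[:3,:3].T@(np.array(p)-T[:3,3]); q=K@[q[0],-q[1],-q[2]]; return q[:2]/q[2]
def st():
    s=readout.get_state(); return s
E
python3 - <<'E'
from h import *
np.set_printoptions(precision=4,suppress=True)
s=st();print(s)
for c in ['scene','top','wrist']:
    snap(c,c+'0'); k=viewer.get_calibration(c); print(c,k)
for c in ['top','scene']:
  for n in ['stop_top','guard_grip','tally_grip','tray','can_crate','crusher','can1','can2','can3','can4']:
    print(c,n,[(np.round(r['uv'],1),round(r['confidence'],2)) for r in mark_of(n,c)][:3])
E
```

```text
pics
{'time_s': 0.0, 'q': array([-1.2526,  0.4352,  0.025 ,  1.5741, -0.0116,  1.134 , -0.0751]), 'qd': array([ 0.0013, -0.001 , -0.0019,  0.0012, -0.    ,  0.0005, -0.0012]), 'tau': array([  0.0001, -67.0465,   1.0248, -31.6202,   0.0154,   0.0123,
        -0.    ]), 'position': array([0.2551, 0.57  , 0.2385]), 'orientation': array([-0.6562, -3.0721,  0.0025]), 'wrist_force': array([-0.3373,  0.1445,  0.7622]), 'moment': array([-0.0031, -0.02  , -0.0583]), 'width': 0.08548260943499446}
scene {'camera_matrix': array([[477.1434,   0.    , 313.2523],
       [  0.    , 477.1434, 201.3148],
       [  0.    ,   0.    ,   1.    ]]), 'cam_to_world': array([[-0.5074, -0.7323,  0.4543,  1.1961],
       [ 0.8617, -0.4318,  0.2665,  0.4151],
       [ 0.001 ,  0.5267,  0.8501,  1.4613],
       [ 0.    ,  0.    ,  0.    ,  1.    ]])}
top {'camera_matrix': array([[375.6762,   0.    , 320.7196],
       [  0.    , 375.6762, 194.1046],
       [  0.    ,   0.    ,   1.    ]]), 'cam_to_world': array([[-0.0057,  0.9983, -0.0572,  0.423 ],
       [-1.    , -0.0056,  0.0016, -0.0075],
       [ 0.0013,  0.
[... 795 characters left out ...]
cene stop_top [(array([270.8, 180.3]), 0.49), (array([388.4, 207.8]), 0.26)]
scene guard_grip [(array([322. , 196.9]), 0.56), (array([270.2, 180.9]), 0.24)]
scene tally_grip [(array([248.1, 208.5]), 0.55)]
scene tray [(array([310.8, 228.6]), 0.84), (array([295.2, 165.4]), 0.17), (array([216.1, 176.1]), 0.16)]
scene can_crate [(array([421.8, 276.4]), 0.61)]
scene crusher [(array([311.9, 238.1]), 0.91)]
scene can1 [(array([427. , 210.8]), 0.69), (array([366.7, 328.4]), 0.41)]
scene can2 [(array([427. , 210.8]), 0.69), (array([366.7, 328.4]), 0.41)]
scene can3 [(array([427. , 210.8]), 0.69), (array([366.7, 328.4]), 0.41)]
scene can4 [(array([427. , 210.8]), 0.69), (array([366.7, 328.4]), 0.41)]
```

View pics/top0.png

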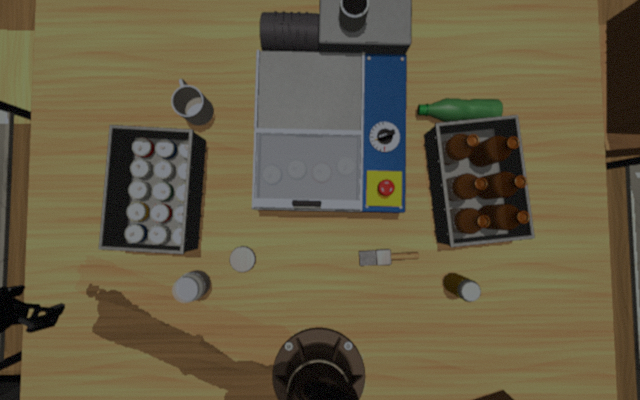

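View pics/scene0.png

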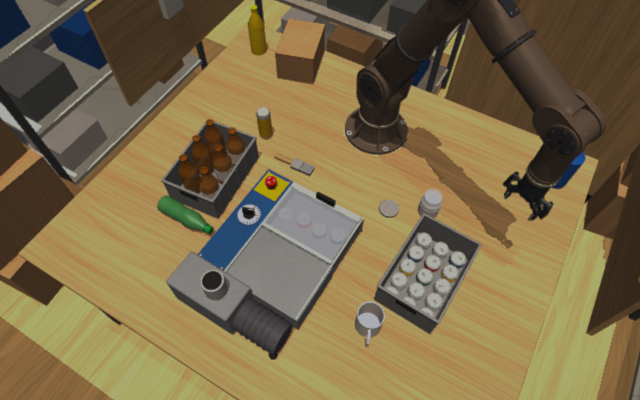

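View pics/wrist0.png

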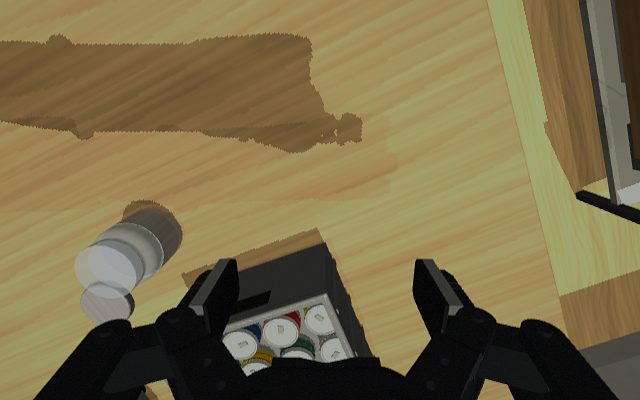

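The four cans show through the guard at about (272,174), (297,170), (321,171) and (345,165) in the top view. The crate of crushed cans is on the left at (152,190), the stop button at (386,188), and the tally at (385,136) with its pointer off zero. I'll fit the frames next.

Run:
```python
from h import *
np.set_printoptions(precision=4,suppress=True)
im=snap('top','t1')
cv2.imwrite('pics/crop1.png',cv2.resize(im[40:220,240:420,::-1],None,fx=3.3,fy=3.3,interpolation=cv2.INTER_CUBIC))
cv2.imwrite('pics/crop2.png',cv2.resize(im[110:260,90:220,::-1],None,fx=4,fy=4,interpolation=cv2.INTER_CUBIC))
for n in ['can1','can_crate','stop_top']:
    print(n,[(np.round(r['rect'],1),round(r['confidence'],2)) for r in masks_of(n,'top')][:6])
P={'stop':((386,188),.141),'tally':((385.5,135),.138),'grip':((306.4,204.5),.139)}
for k,(uv,z) in P.items(): print(k,atz('top',uv,z))
im=snap('scene','s1')
for k,(uv,z) in {'stop':((270.8,180.5),.141),'tally':((248.1,209.5),.138),'grip':((325,197.5),.139)}.items(): print(k,atz('scene',uv,z))
cv2.imwrite('pics/crop3.png',cv2.resize(im[160:360,160:370,::-1],None,fx=3,fy=3,interpolation=cv2.INTER_CUBIC))
```

```text
can1 []
can_crate [(array([383.6, 137.8,  18.8,  18.9]), 0.4)]
stop_top [(array([385.5, 187.7,  17.8,  18.5]), 0.73)]
stop [ 0.4878 -0.1646  0.141 ]
tally [ 0.6162 -0.1659  0.138 ]
grip [0.4496 0.0253 0.139 ]
stop [ 0.4921 -0.1627  0.141 ]
tally [ 0.6226 -0.1651  0.138 ]
grip [0.4573 0.0262 0.139 ]
```

View pics/crop1.png

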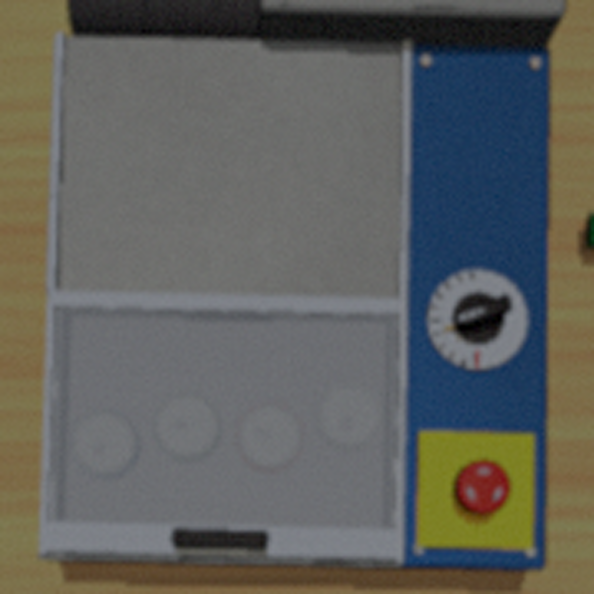

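View pics/crop2.png

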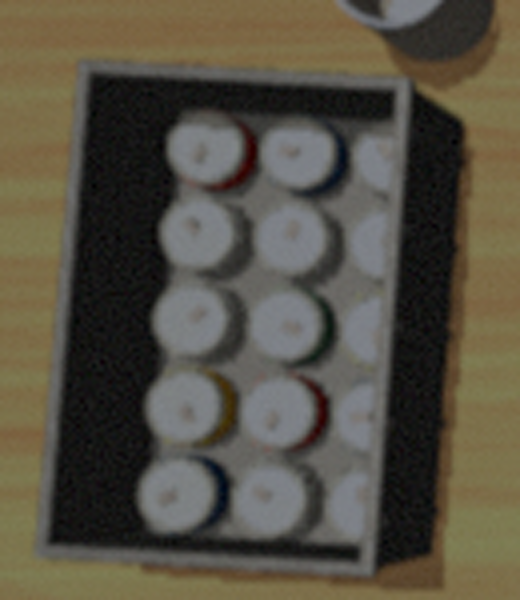

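View pics/crop3.png

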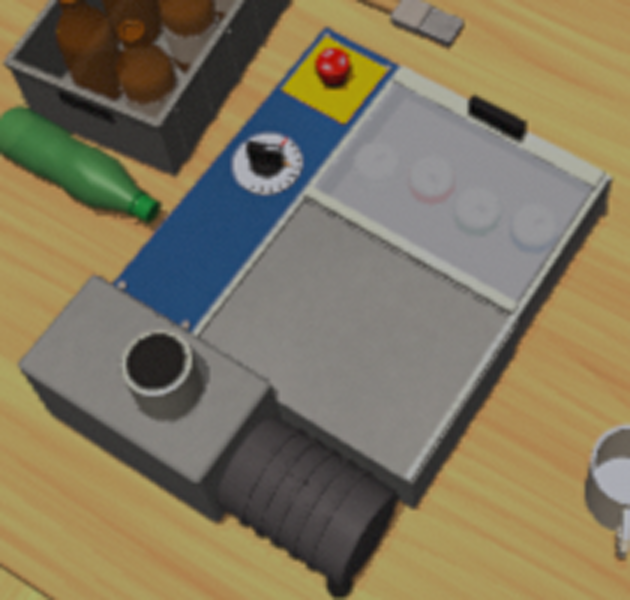

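```bash
cat >> h.py <<'E'
import sys
def Rdown(psi):
    # tool z down, tool y along world direction psi
    y=np.array([np.cos(psi),np.sin(psi),0]); z=np.array([0,0,-1.]); x=np.cross(y,z)
    return R.from_matrix(np.c_[x,y,z])
def plan(p,psi=None,g=1,via=None,smax=45):
    s=st(); p0=np.array(s['position']); r0=R.from_rotvec(s['orientation']); r1=r0 if psi is None else Rdown(psi)
    print('at',p0.round(4),'jaw',round(float(np.arctan2(*r0.as_matrix()[[1,0],1])),3),'w',round(s['width'],4),'F',np.round(s['wrist_force'],1),'t',s['time_s'])
    rv=(r0.inv()*r1).as_rotvec(); d=np.array(p)-p0
    n=max(1,int(np.ceil(max(np.linalg.norm(d)*1000/smax,np.linalg.norm(rv)/.14))))
    cp=p0.copy();cr=r0;rows=[]
    for i in range(n):
        tp=p0+d*(i+1)/n
        sh=(cr.inv().apply(tp-cp)*1000).round(1); tu=(rv/n).round(3)
        cp=cp+cr.apply(sh/1000); cr=cr*R.from_rotvec(tu); rows.append([*map(float,sh),*map(float,tu),g])
    for i in range(0,n,5): print(str(rows[i:i+5]).replace(' ',''))
E
python3 -c "
from h import *
plan([.47,-.04,.34],0.0)"
```

```text
at [0.2553 0.5705 0.2393] jaw 1.15 w 0.0855 F [0.1 0.7 0.1] t 1.4
[[-29.7,-31.3,-6.7,0.0,-0.0,0.077,1],[-32.0,-28.9,-6.7,0.0,-0.0,0.077,1],[-34.1,-26.4,-6.7,0.0,-0.0,0.077,1],[-36.1,-23.7,-6.8,0.0,-0.0,0.077,1],[-37.8,-20.8,-6.7,0.0,-0.0,0.077,1]]
[[-39.3,-17.9,-6.7,0.0,-0.0,0.077,1],[-40.5,-14.7,-6.7,0.0,-0.0,0.077,1],[-41.5,-11.7,-6.7,0.0,-0.0,0.077,1],[-42.3,-8.4,-6.7,0.0,-0.0,0.077,1],[-42.9,-5.1,-6.7,0.0,-0.0,0.077,1]]
[[-43.1,-1.8,-6.7,0.0,-0.0,0.077,1],[-43.1,1.5,-6.8,0.0,-0.0,0.077,1],[-42.9,4.9,-6.7,0.0,-0.0,0.077,1],[-42.3,8.1,-6.7,0.0,-0.0,0.077,1],[-41.7,11.3,-6.7,0.0,-0.0,0.077,1]]
```

Call:
drive_tool(motion=[[[-30,-31,-7,0,0,0.077,1],[-32,-29,-7,0,0,0.077,1],[-34,-26,-7,0,0,0.077,1],[-36,-24,-7,0,0,0.077,1],[-38,-21,-7,0,0,0.077,1]]])

```text
time_s: 1.9
position: [0.3275, 0.3653, 0.2747]
orientation: [-1.236, -2.888, -0.001]
wrist_force: [1.8, -0.4, 0.0]
width: 0.0855
```

Call:
drive_tool(motion=[[[-39,-18,-7,0,0,0.077,1],[-40.5,-15,-7,0,0,0.077,1],[-41.5,-12,-7,0,0,0.077,1],[-42,-8.5,-7,0,0,0.077,1],[-43,-5,-7,0,0,0.077,1]]])

```text
time_s: 2.4
position: [0.398, 0.1617, 0.3099]
orientation: [-1.766, -2.598, -0.001]
wrist_force: [1.0, -0.6, -0.1]
width: 0.0855
```

Call:
drive_tool(motion=[[[-43,-2,-7,0,0,0.077,1],[-43,1.5,-7,0,0,0.077,1],[-43,5,-7,0,0,0.077,1],[-42,8,-7,0,0,0.077,1],[-42,11,-7,0,0,0.077,1]]])

```text
time_s: 2.9
position: [0.469, -0.0418, 0.3449]
orientation: [2.23, 2.212, 0.002]
wrist_force: [0.0, 0.5, -0.5]
width: 0.0856
```

Call:
drive_tool(motion=[[[0,0,0,0,0,0,1],[0,0,0,0,0,0,1]]])

```text
time_s: 3.1
position: [0.4689, -0.0411, 0.3445]
orientation: [2.23, 2.213, 0.001]
wrist_force: [-0.6, 1.2, 0.0]
width: 0.0853
```

Run:
```python
from h import *
np.set_printoptions(precision=4,suppress=True)
s=st();print(s['position'],s['orientation'],s['time_s'])
im=snap('wrist','w1');c=viewer.get_calibration('wrist');print(c['cam_to_world'])
for n in ['stop_top','guard_grip','tally_grip','tray']:
  print(n,[(np.round(r['uv'],1),round(r['confidence'],2)) for r in mark_of(n,'wrist')][:3])
```

```text
[ 0.4689 -0.0411  0.3445] [2.2296 2.213  0.0005] 3.1
[[ 1.      0.0036  0.0009  0.4685]
 [-0.0036  0.9488  0.3158  0.0422]
 [ 0.0003 -0.3158  0.9488  0.4798]
 [ 0.      0.      0.      1.    ]]
stop_top [(array([340.6, 270.3]), 0.96)]
guard_grip [(array([307.1, 114.6]), 0.93)]
tally_grip [(array([445.9, 270. ]), 0.7)]
tray [(array([234.7, 237.1]), 0.69)]
```

View pics/w1.png

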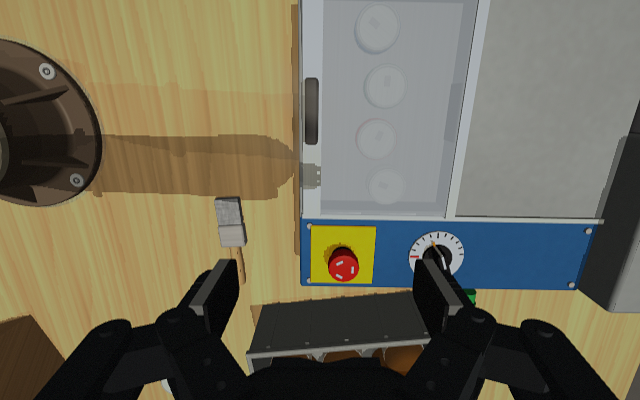

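The wrist view is clear. The stop head is at about (343,267), the guard grip at (311,112), and the tally pointer points up and left to (434,244). The red zero mark is at (413,257).

Run:
```python
from h import *
np.set_printoptions(precision=4,suppress=True)
c=viewer.get_calibration('wrist')
im=cv2.imread('pics/w1.png');hs=cv2.cvtColor(im,cv2.COLOR_BGR2HSV)
cv2.imwrite('pics/w1c.png',cv2.resize(im[210:300,290:480],None,fx=4,fy=4,interpolation=cv2.INTER_CUBIC))
for k,(uv,z) in {'stop':((340.6,270.3),.141),'stop2':((343.5,266),.141),'tally':((445.9,270),.138),'grip':((311.5,111),.139),'gripN':((307.1,114.6),.139),
 'p_tl':((312,226),.106),'p_tr':((376,226),.106),'p_br':((374,284),.106),'p_bl':((310,284),.106),'front':((303,5),.1),'front2':((301,285),.1)}.items(): print(k,atz('w',uv,z,c))
for uv in [(375,28),(386,87),(377,138),(387,187)]: print(atz('w',uv,.09,c))
print(viewer.get_calibration('wrist')['cam_to_world'][:3,3])
```

```text
stop [ 0.4871 -0.1637  0.141 ]
stop2 [ 0.4907 -0.1575  0.141 ]
tally [ 0.6217 -0.1653  0.138 ]
grip [0.4533 0.03   0.139 ]
gripN [0.4485 0.0262 0.139 ]
p_tl [ 0.4502 -0.1179  0.106 ]
p_tr [ 0.5351 -0.118   0.106 ]
p_br [ 0.5368 -0.2073  0.106 ]
p_bl [ 0.446  -0.2071  0.106 ]
front [0.4442 0.1385 0.1   ]
front2 [ 0.4326 -0.2128  0.1   ]
[0.5245 0.1182 0.09  ]
[0.5408 0.0555 0.09  ]
[ 0.5331 -0.0047  0.09  ]
[ 0.5497 -0.0689  0.09  ]
[0.4683 0.0431 0.4797]
```

View pics/w1c.png

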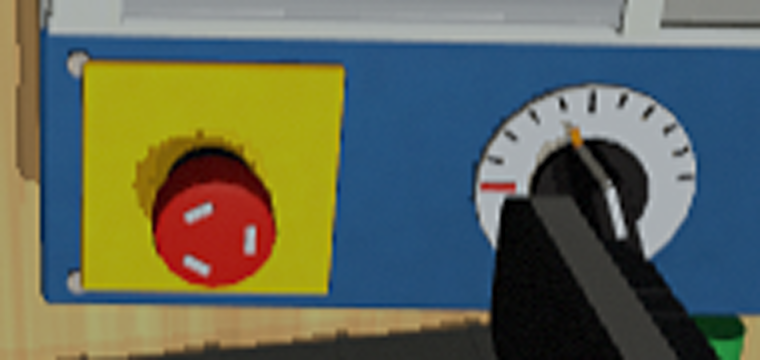

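```bash
python3 -c "
from h import *
plan([.491,-.1625,.17],-0.018,0)"
```

```text
at [ 0.4685 -0.039   0.3441] jaw -0.003 w 0.0856 F [-0.1 -0.2 -0. ] t 3.35
[[-24.7,4.6,34.8,-0.0,-0.0,0.003,0],[-24.7,4.6,34.8,-0.0,-0.0,0.003,0],[-24.7,4.7,34.9,-0.0,-0.0,0.003,0],[-24.6,4.8,34.8,-0.0,-0.0,0.003,0],[-24.7,4.9,34.8,-0.0,-0.0,0.003,0]]
```

Call:
drive_tool(motion=[[[-24.7,4.6,34.8,0,0,0.003,0],[-24.7,4.6,34.8,0,0,0.003,0],[-24.7,4.7,34.9,0,0,0.003,0],[-24.6,4.8,34.8,0,0,0.003,0],[-24.7,4.9,34.8,0,0,0.003,0]]], force=30)

```text
time_s: 3.85
position: [0.4913, -0.1636, 0.1688]
orientation: [-2.241, -2.202, -0.001]
wrist_force: [0.0, 1.0, 0.1]
width: 0.0123
```

Call:
drive_tool(motion=[[[0,0,0,0,0,0,0],[0,0,0,0,0,0,0],[0,0,0,0,0,0,0]]])

```text
time_s: 4.15
position: [0.4918, -0.1627, 0.1711]
orientation: [2.241, 2.2, 0.002]
wrist_force: [-0.2, 0.3, 0.1]
width: 0.0
```

```bash
python3 -c "
from h import *
plan([.491,-.1625,.15],-0.018,0,smax=8)
snap('wrist','w2')"
```

```text
at [ 0.4918 -0.1627  0.1711] jaw -0.018 w 0.0 F [-0.2  0.3  0.1] t 4.15
[[0.0,-0.3,7.0,0.0,-0.0,-0.0,0],[0.1,-0.2,7.1,0.0,-0.0,-0.0,0],[0.0,-0.3,7.0,0.0,-0.0,-0.0,0]]
```

View pics/w2.png

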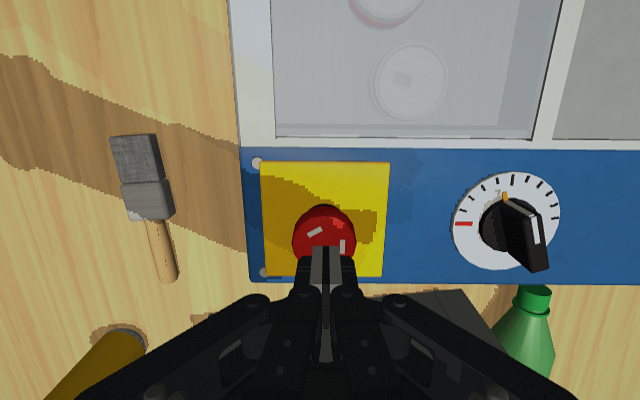

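Fingertips are over the head. Pressing slowly.

Call:
drive_tool(motion=[[[0,0,7,0,0,0,0],[0,0,7,0,0,0,0],[0,0,6,0,0,0,0],[0,0,0,0,0,0,0]]])

```text
time_s: 4.6
position: [0.4908, -0.1634, 0.1495]
orientation: [-2.243, -2.199, 0.001]
wrist_force: [0.5, 0.2, 0.1]
width: -0.0002
```

Call:
drive_tool(motion=[[[0,0,2,0,0,0,0],[0,0,2,0,0,0,0],[0,0,0,0,0,0,0]]])

```text
time_s: 4.9
position: [0.491, -0.1637, 0.1461]
orientation: [-2.244, -2.199, -0.0]
wrist_force: [-0.2, 0.7, 3.7]
width: 0.0
```

Call:
drive_tool(motion=[[[0,0,2,0,0,0,0],[0,0,2,0,0,0,0],[0,0,0,0,0,0,0]]])

```text
time_s: 5.2
position: [0.491, -0.1637, 0.1421]
orientation: [-2.244, -2.199, -0.0]
wrist_force: [-0.9, 0.8, 4.5]
width: -0.0001
```

Call:
drive_tool(motion=[[[0,0,2,0,0,0,0],[0,0,0,0,0,0,0],[0,0,0,0,0,0,0]]])

```text
time_s: 5.5
position: [0.4913, -0.1638, 0.1414]
orientation: [2.244, 2.199, 0.002]
wrist_force: [-5.5, 4.3, 19.7]
width: 0.0002
```

Bottomed out. Backing off and moving up to look at the tally and the button.

Call:
drive_tool(motion=[[[0,0,-8,0,0,0,0],[0,0,-30,0,0,0,0],[25,0,-40,0,0,0,0],[40,0,-35,0,0,0,0],[0,0,0,0,0,0,0]]])

```text
time_s: 6.0
position: [0.4951, -0.0967, 0.2546]
orientation: [2.235, 2.204, 0.009]
wrist_force: [1.0, 0.7, 0.2]
width: 0.0002
```

Call:
drive_tool(motion=[[[0,0,0,0,0,0,0.4],[0,0,0,0,0,0,0.4]]])

```text
time_s: 6.2
position: [0.4917, -0.1019, 0.2505]
orientation: [-2.244, -2.198, 0.002]
wrist_force: [0.1, -0.9, -0.3]
width: 0.0282
```

Run:
```python
from h import *
im=snap('wrist','w3')
c=viewer.get_calibration('wrist'); 
print(st()['position'],proj('w',[.491,-.1625,.136],c),proj('w',[.491,-.1625,.141],c),proj('w',[.621,-.1648,.138],c))
b=im[200:300,290:490,::-1]
cv2.imwrite('pics/w3c.png',cv2.resize(b,None,fx=4,fy=4,interpolation=cv2.INTER_CUBIC))
plan([.452,.028,.20],-.018,0.4)
```

```text
[ 0.4915138  -0.10220135  0.25027533] [326.79842686 260.5136216 ] [326.81562564 263.29717209] [468.79684959 261.32941101]
at [ 0.4915 -0.1022  0.2503] jaw -0.022 w 0.0342 F [ 0.3 -0.7  0.3] t 6.25
[[32.3,-10.6,12.6,-0.0,0.0,-0.001,0.4],[32.4,-10.5,12.5,-0.0,0.0,-0.001,0.4],[32.3,-10.5,12.6,-0.0,0.0,-0.001,0.4],[32.4,-10.5,12.6,-0.0,0.0,-0.001,0.4]]
```

View pics/w3c.png

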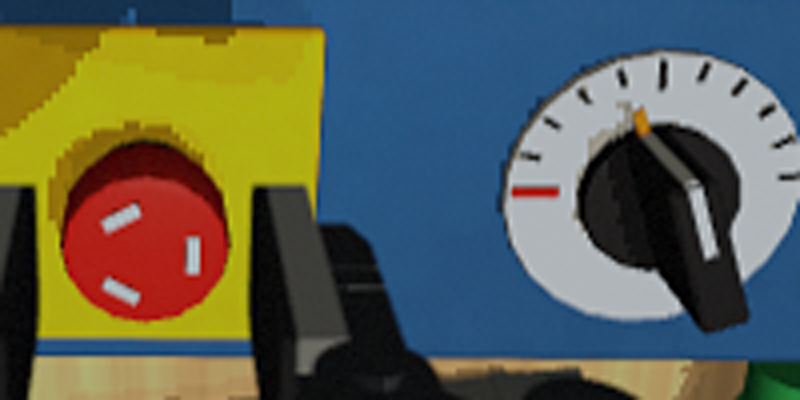

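View pics/w3.png

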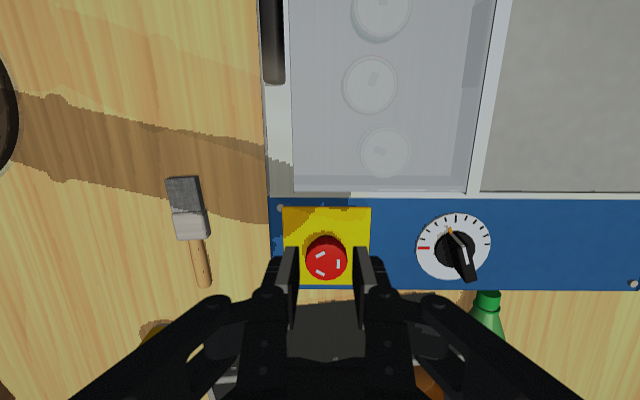

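Run:
```python
from h import *
im=snap('scene','s3')
for n in ['s1','s3']:
    a=cv2.imread(f'pics/{n}.png');h=cv2.cvtColor(a,cv2.COLOR_BGR2HSV)[160:200,250:295]
    m=((h[...,0]<8)|(h[...,0]>172))&(h[...,1]>150)&(h[...,2]>60)
    ys,xs=np.nonzero(m);print(n,m.sum(),xs.mean()+250,ys.mean()+160,ys.min()+160,ys.max()+160)
a=cv2.imread('pics/s1.png')[160:210,240:300];b=cv2.imread('pics/s3.png')[160:210,240:300]
cv2.imwrite('pics/s13.png',cv2.resize(np.hstack([a,b]),None,fx=6,fy=6,interpolation=cv2.INTER_CUBIC))
print(proj('scene',[.491,-.1625,.141]),proj('scene',[.491,-.1625,.136]))
```

```text
s1 78 270.56410256410254 181.97435897435898 176 187
s3 76 270.60526315789474 182.75 177 188
[271.03414435 180.29060543] [271.14475853 181.13134032]
```

View pics/s13.png

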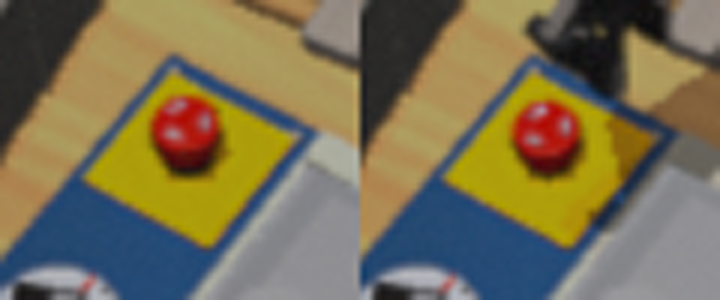

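The scene camera shows the head 0.8 px lower, as expected for a latched button. Next the guard.

Call:
drive_tool(motion=[[[32,-10.5,12.5,0,0,0,0.4],[32,-10.5,12.5,0,0,0,0.4],[32,-10.5,12.5,0,0,0,0.4],[32,-10.5,12.5,0,0,0,0.4],[0,0,0,0,0,0,0.4]]], force=25)

```text
time_s: 6.8
position: [0.4503, 0.0307, 0.1989]
orientation: [-2.237, -2.201, 0.005]
wrist_force: [0.1, -0.3, 0.4]
width: 0.034
```

Run:
```python
from h import *
plan([.4524,.0283,.126],-.018,0.4)
snap('wrist','w4')
print(proj('wrist',[.4524,.0283,.139]))
for r in masks_of('guard_grip','wrist'): print(r['rect'],r['confidence'])
```

```text
at [0.4503 0.0307 0.1989] jaw -0.016 w 0.034 F [ 0.1 -0.3  0.4] t 6.8
[[-1.2,1.2,36.4,-0.002,0.0,0.001,0.4],[-1.2,1.2,36.5,-0.002,0.0,0.001,0.4]]
[327.48167275 222.7351415 ]
[469.2, 187.0, 312.0, 329.3] 0.89
```

View pics/w4.png

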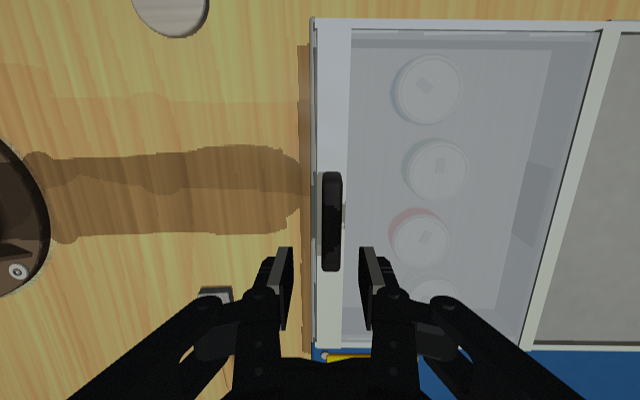

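The bar is centred between the jaws, with its top at (332,222).

Call:
drive_tool(motion=[[[-1,2,36,0,0,0,0.4],[-1,2,36,0,0,0,0.4],[0,0,0,0,0,0,0.4]]])

```text
time_s: 7.2
position: [0.4549, 0.0233, 0.1263]
orientation: [-2.246, -2.194, 0.009]
wrist_force: [-0.2, -0.3, 0.5]
width: 0.0338
```

Call:
drive_tool(motion=[[[0,0,0,0,0,0,0],[0,0,0,0,0,0,0],[0,0,0,0,0,0,0]]])

```text
time_s: 7.5
position: [0.4572, 0.0243, 0.1302]
orientation: [2.244, 2.196, 0.001]
wrist_force: [-1.1, -6.4, -4.9]
width: 0.0129
```

Run:
```python
from h import *
s=st();p=s['position']
plan([p[0]+.192*np.cos(.018),p[1]-.192*np.sin(.018),p[2]],None,0,smax=25)
```

```text
at [0.4572 0.0243 0.1302] jaw -0.022 w 0.0129 F [-1.1 -6.4 -4.9] t 7.5
[[0.1,24.0,0.0,0.0,0.0,0.0,0],[0.1,24.0,0.1,0.0,0.0,0.0,0],[0.1,24.0,-0.0,0.0,0.0,0.0,0],[0.1,24.0,0.0,0.0,0.0,0.0,0],[0.0,24.0,0.1,0.0,0.0,0.0,0]]
[[0.1,24.0,-0.0,0.0,0.0,0.0,0],[0.1,24.0,0.0,0.0,0.0,0.0,0],[0.1,24.0,0.0,0.0,0.0,0.0,0]]
```

Call:
drive_tool(motion=[[[0,20,0,0,0,0,0],[0,25,0,0,0,0,0],[0,25,0,0,0,0,0],[0,25,0,0,0,0,0],[0,25,0,0,0,0,0]]])

```text
time_s: 8.0
position: [0.577, 0.0211, 0.1303]
orientation: [2.245, 2.197, -0.002]
wrist_force: [-4.2, -6.6, -0.3]
width: 0.0132
```

Call:
drive_tool(motion=[[[0,25,0,0,0,0,0],[0,25,0,0,0,0,0],[0,20,0,0,0,0,0],[0,4,0,0,0,0,0],[0,0,0,0,0,0,0]]])

```text
time_s: 8.5
position: [0.6439, 0.0193, 0.1295]
orientation: [-2.24, -2.19, 0.017]
wrist_force: [-28.2, -5.3, 15.3]
width: 0.013
```

Run:
```python
from h import *
snap('top','t5')
plan([.52,.0,.3],None,0)
```

```text
at [0.644  0.0193 0.1295] jaw -0.023 w 0.0131 F [-27.3  -6.4  14.5] t 8.55
[[-4.5,-25.2,-33.8,0.0,0.0,0.0,0],[-4.4,-25.1,-33.7,0.0,0.0,0.0,0],[-4.5,-25.2,-33.8,0.0,0.0,0.0,0],[-4.4,-25.1,-33.7,0.0,0.0,0.0,0],[-4.5,-25.2,-33.8,0.0,0.0,0.0,0]]
```

View pics/t5.png

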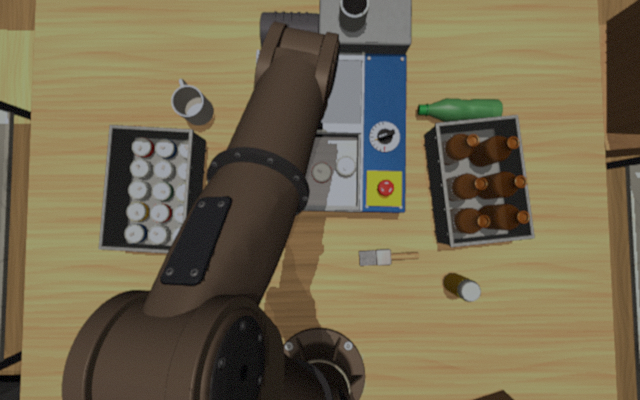

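The guard is at its end stop. Releasing the grip and rising.

Call:
drive_tool(motion=[[[0,-2,0,0,0,0,0.4],[0,-2,0,0,0,0,0.4],[0,0,0,0,0,0,0.4],[0,0,-20,0,0,0,0.4],[0,0,-40,0,0,0,0.4]]])

```text
time_s: 9.05
position: [0.6455, 0.0226, 0.1877]
orientation: [-2.241, -2.198, 0.005]
wrist_force: [0.3, 0.4, 0.1]
width: 0.0339
```

Run:
```python
from h import *
plan([.53,-.01,.33],-.018,1)
```

```text
at [0.6455 0.0226 0.1877] jaw -0.019 w 0.0339 F [0.3 0.4 0.1] t 9.05
[[-7.0,-23.1,-28.4,-0.001,0.0,-0.0,1],[-6.9,-23.0,-28.3,-0.001,0.0,-0.0,1],[-7.0,-23.1,-28.5,-0.001,0.0,-0.0,1],[-7.0,-23.0,-28.4,-0.001,0.0,-0.0,1],[-6.9,-23.0,-28.4,-0.001,0.0,-0.0,1]]
```

Call:
drive_tool(motion=[[[-6,-23,-28,0,0,0,1],[-6,-23,-28,0,0,0,1],[-6,-23,-28,0,0,0,1],[-6,-23,-28,0,0,0,1],[-6,-23,-28,0,0,0,1]]])

```text
time_s: 9.55
position: [0.5307, -0.006, 0.3309]
orientation: [2.243, 2.199, 0.002]
wrist_force: [1.1, -0.0, 0.8]
width: 0.0851
```

Call:
drive_tool(motion=[[[0,0,0,0,0,0,1],[0,0,0,0,0,0,1]]])

```text
time_s: 9.75
position: [0.5317, -0.0056, 0.3304]
orientation: [2.242, 2.199, 0.005]
wrist_force: [-0.6, 0.5, 0.2]
width: 0.0853
```

```bash
cat >> h.py <<'E'
def cans(tag,z=.09):
    snap('wrist',tag); c=viewer.get_calibration('wrist')
    seen=[]
    for n in ['can1']:
        for r in masks_of(n,'wrist'):
            m=r['mask'];u,v,w,h=r['rect']
            print(n,np.round(r['rect'],0),round(r['confidence'],2),atz('w',(u,v),z,c).round(4))
        for r in mark_of(n,'wrist'): print('mark',np.round(r['uv'],0),round(r['confidence'],2),atz('w',r['uv'],z-.03,c).round(4))
E
python3 - <<'E'
from h import *
print(st()['position'])
cans('w6')
E
```

```text
[ 0.53171459 -0.00558728  0.33037692]
can1 [317. 104.  40.  49.] 0.9 [0.5235 0.0706 0.09  ]
can1 [318.  54.  49.  52.] 0.72 [0.5257 0.1234 0.09  ]
can1 [327. 168.  38.  43.] 0.62 [ 0.5333 -0.006   0.09  ]
can1 [339. 212.  42.  37.] 0.57 [ 0.5485 -0.0654  0.09  ]
mark [316. 102.] 0.76 [0.5205 0.0727 0.06  ]
mark [328. 167.] 0.69 [ 0.5354 -0.0111  0.06  ]
mark [317.  58.] 0.67 [0.5242 0.1227 0.06  ]
mark [295. 299.] 0.62 [ 0.4795 -0.2203  0.06  ]
```

View pics/w6.png

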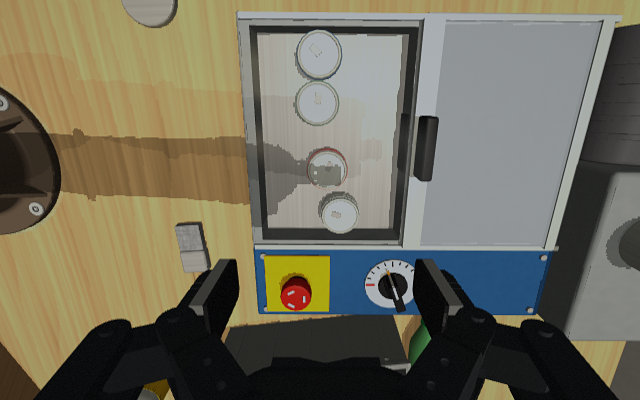

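All four cans are in view, at (319,54), (317,103), (327,169) and (340,214). One has already been knocked against its neighbour. I'll take the one nearest the control side first.

Run:
```python
from h import *
plan([.549,-.066,.14],-.018,1)
```

```text
at [ 0.5314 -0.0053  0.3283] jaw -0.019 w 0.0856 F [1.1 0.5 0.1] t 9.9
[[-12.1,3.8,37.7,-0.0,0.0,-0.0,1],[-12.0,3.8,37.6,-0.0,0.0,-0.0,1],[-12.1,3.8,37.7,-0.0,0.0,-0.0,1],[-12.0,3.8,37.6,-0.0,0.0,-0.0,1],[-12.1,3.7,37.7,-0.0,0.0,-0.0,1]]
```

Call:
drive_tool(motion=[[[-12,4,37.5,0,0,0,1],[-12,4,37.5,0,0,0,1],[-12,4,37.5,0,0,0,1],[-12,4,37.5,0,0,0,1],[-12,4,37.5,0,0,0,1]]])

```text
time_s: 10.4
position: [0.5499, -0.0666, 0.1389]
orientation: [-2.243, -2.199, 0.003]
wrist_force: [0.0, 0.6, 0.3]
width: 0.0849
```

Call:
drive_tool(motion=[[[0,0,34,0,0,0,1],[0,0,34,0,0,0,1],[0,0,0,0,0,0,1],[0,0,0,0,0,0,1]]])

```text
time_s: 10.8
position: [0.5497, -0.0665, 0.0731]
orientation: [-2.243, -2.198, 0.003]
wrist_force: [-0.5, -0.1, 0.9]
width: 0.0855
```

Run:
```python
from h import *
plan([.549,-.066,.072],-.018,1)
snap('wrist','w7')
```

```text
at [ 0.5497 -0.0665  0.0731] jaw -0.02 w 0.0855 F [-0.5 -0.1  0.9] t 10.8
[[0.5,-0.7,1.1,-0.002,0.001,-0.002,1]]
```

View pics/w7.png

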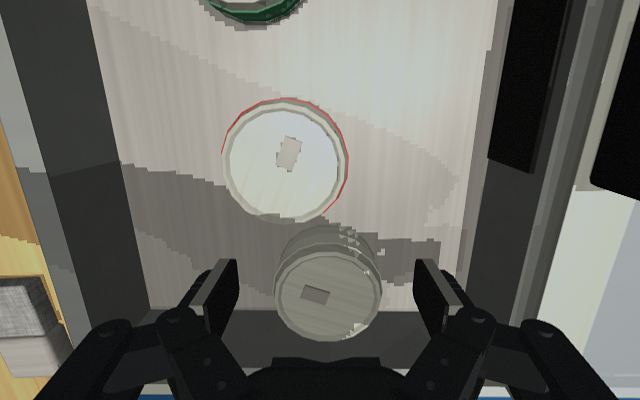

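The can sits centrally between the jaws at (328,290).

Call:
drive_tool(motion=[[[0,0,0,0,0,0,0],[0,0,0,0,0,0,0],[0,0,0,0,0,0,0],[0,0,0,0,0,0,0]]], force=30)

```text
time_s: 11.25
position: [0.5508, -0.0662, 0.0751]
orientation: [2.242, 2.198, 0.003]
wrist_force: [-0.6, 0.7, 7.4]
width: 0.0517
```

Call:
drive_tool(motion=[[[0,0,-20,0,0,0,0],[0,0,-40,0,0,0,0],[0,0,-45,0,0,0,0],[0,0,-40,0,0,0,0]]])

```text
time_s: 11.65
position: [0.55, -0.0665, 0.2213]
orientation: [2.243, 2.198, 0.002]
wrist_force: [1.3, -0.5, -1.0]
width: 0.0516
```

Run:
```python
from h import *
# crate rim corners in top image (crop2 x4 +90,+110), z=.12
for uv in [(82,65),(410,82),(40,553),(375,572)]:
    print(atz('top',(90+uv[0]/4,110+uv[1]/4),.12).round(4))
```

```text
[0.6455 0.5073 0.12  ]
[0.6338 0.3055 0.12  ]
[0.3473 0.5248 0.12  ]
[0.3348 0.3225 0.12  ]
```

```bash
cat >> h.py <<'E'
C0=np.array([.493,.415]);YC=-.059
def spot(a,b,z): 
    return [*(C0+np.array([[np.cos(YC),-np.sin(YC)],[np.sin(YC),np.cos(YC)]])@[a,b]),z]
E
python3 - <<'E'
from h import *
print(spot(.065,-.04,.2))
plan(spot(.065,-.04,.2),YC,0)
E
```

```text
[np.float64(0.5555282692690899), np.float64(0.37123682435868965), 0.2]
at [ 0.55   -0.0665  0.2213] jaw -0.02 w 0.0516 F [ 1.3 -0.5 -1. ] t 11.65
[[43.8,-0.3,2.1,0.0,-0.0,0.004,0],[43.7,-0.5,2.2,0.0,-0.0,0.004,0],[43.8,-0.7,2.1,0.0,-0.0,0.004,0],[43.8,-0.9,2.2,0.0,-0.0,0.004,0],[43.7,-1.0,2.1,0.0,-0.0,0.004,0]]
[[43.8,-1.2,2.1,0.0,-0.0,0.004,0],[43.7,-1.4,2.2,0.0,-0.0,0.004,0],[43.8,-1.6,2.1,0.0,-0.0,0.004,0],[43.7,-1.7,2.1,0.0,-0.0,0.004,0],[43.8,-1.9,2.2,0.0,-0.0,0.004,0]]
```

Call:
drive_tool(motion=[[[43.8,0,2,0,0,0.004,0],[43.8,-0.5,2,0,0,0.004,0],[43.8,-0.7,2,0,0,0.004,0],[43.8,-1,2,0,0,0.004,0],[43.8,-1,2,0,0,0.004,0]]])

```text
time_s: 12.15
position: [0.5528, 0.1546, 0.2096]
orientation: [2.265, 2.176, 0.003]
wrist_force: [0.4, 0.0, -0.3]
width: 0.0516
```

Call:
drive_tool(motion=[[[43.8,-1,2,0,0,0.004,0],[43.8,-1.4,2,0,0,0.004,0],[43.8,-1.6,2,0,0,0.004,0],[43.8,-1.8,2,0,0,0.004,0],[43.8,-2,2,0,0,0.004,0]]])

```text
time_s: 12.65
position: [0.5554, 0.3739, 0.1995]
orientation: [-2.287, -2.154, -0.002]
wrist_force: [0.8, 0.6, 0.1]
width: 0.0514
```

Call:
drive_tool(motion=[[[0,0,0,0,0,0,0],[0,0,0,0,0,0,0]]])

```text
time_s: 12.85
position: [0.5551, 0.3732, 0.1987]
orientation: [2.284, 2.157, 0.0]
wrist_force: [1.0, -0.8, -0.1]
width: 0.0516
```

Run:
```python
from h import *
snap('wrist','w8')
for a in [-.15,.15]:
  for b in [-.1,.1]: print(a,b,proj('wrist',spot(a,b,.12)).round(0))
plan(spot(.065,-.04,.066),YC,0)
```

```text
-0.15 -0.1 [ 61. 282.]
-0.15 0.1 [-29.  -3.]
0.15 -0.1 [430. 282.]
0.15 0.1 [466.  -3.]
at [0.5557 0.3714 0.199 ] jaw -0.06 w 0.0514 F [-0.7  0.1 -0.2] t 12.9
[[-0.0,-0.1,44.3,0.0,0.0,-0.0,0],[-0.1,-0.1,44.4,0.0,0.0,-0.0,0],[0.0,-0.0,44.3,0.0,0.0,-0.0,0]]
```

View pics/w8.png

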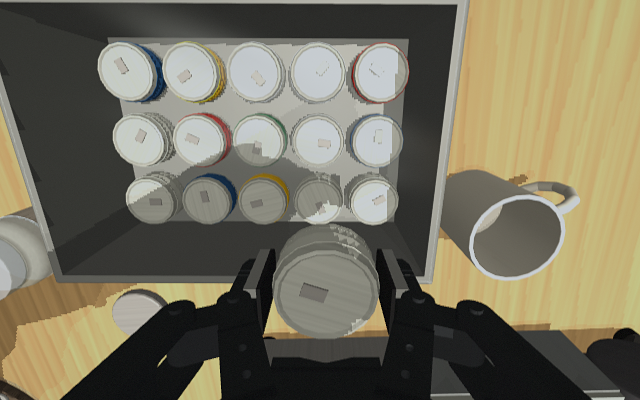

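The crate frame matches the picture: the predicted corners (430,282) and (61,282) lie on the rim. Lowering to release.

Call:
drive_tool(motion=[[[0,0,44,0,0,0,0],[0,0,44,0,0,0,0],[0,0,44,0,0,0,0],[0,0,0,0,0,0,0]]])

```text
time_s: 13.3
position: [0.5526, 0.3681, 0.0618]
orientation: [-2.289, -2.151, 0.015]
wrist_force: [-1.2, 0.5, -0.6]
width: 0.0519
```

Call:
drive_tool(motion=[[[0,0,0,0,0,0,0.85],[0,0,0,0,0,0,0.85],[0,0,-30,0,0,0,0.85],[0,0,-50,0,0,0,0.85],[0,0,-50,0,0,0,1]]])

```text
time_s: 13.8
position: [0.5563, 0.3715, 0.2009]
orientation: [2.287, 2.153, 0.004]
wrist_force: [1.4, 0.4, 0.4]
width: 0.0841
```

Run:
```python
from h import *
snap('wrist','w9')
plan([.533,-.006,.21],-.018,1)
```

```text
at [0.5603 0.3731 0.2107] jaw -0.061 w 0.0853 F [3.8 1.3 6.8] t 13.85
[[-42.2,-0.4,-0.3,0.001,-0.001,-0.005,1],[-42.2,-0.7,-0.3,0.001,-0.001,-0.005,1],[-42.3,-0.9,-0.3,0.001,-0.001,-0.005,1],[-42.2,-1.1,-0.2,0.001,-0.001,-0.005,1],[-42.2,-1.3,-0.2,0.001,-0.001,-0.005,1]]
[[-42.2,-1.5,-0.1,0.001,-0.001,-0.005,1],[-42.2,-1.7,-0.1,0.001,-0.001,-0.005,1],[-42.2,-1.9,-0.0,0.001,-0.001,-0.005,1],[-42.1,-2.1,0.0,0.001,-0.001,-0.005,1]]
```

View pics/w9.png

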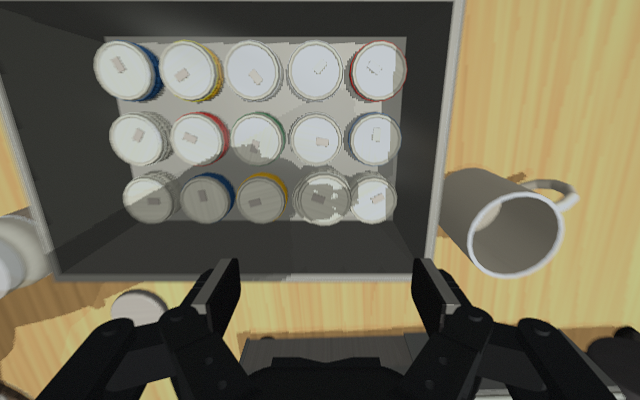

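The first can lies on the layer at (323,197). Next is can C.

Call:
drive_tool(motion=[[[-42,0,0,0,0,-0.005,1],[-42,-0.5,0,0,0,-0.005,1],[-42,-0.7,0,0,0,-0.005,1],[-42,-1,0,0,0,-0.005,1],[-42,-1.2,0,0,0,-0.005,1]]])

```text
time_s: 14.35
position: [0.5426, 0.1605, 0.1995]
orientation: [2.26, 2.181, 0.007]
wrist_force: [0.6, -0.3, 0.2]
width: 0.085
```

Call:
drive_tool(motion=[[[-42,-1.4,0,0,0,-0.005,1],[-42,-1.6,0,0,0,-0.005,1],[-42,-1.8,0,0,0,-0.005,1],[-42,-2,0,0,0,-0.002,1],[0,0,0,0,0,0,1]]])

```text
time_s: 14.85
position: [0.5306, -0.013, 0.1998]
orientation: [2.249, 2.187, 0.005]
wrist_force: [0.4, 0.4, 0.0]
width: 0.0853
```

Call:
drive_tool(motion=[[[0,0,0,0,0,0,1]]])

```text
time_s: 14.95
position: [0.5312, -0.007, 0.1989]
orientation: [2.244, 2.196, 0.006]
wrist_force: [0.7, 0.4, -0.2]
width: 0.0853
```

Run:
```python
from h import *
print(st()['position'])
cans('w10')
plan([.533,-.006,.073],-.018,1)
```

```text
[ 0.53123522 -0.00695931  0.19894227]
can1 [314. 103.  66.  75.] 0.91 [0.5236 0.0735 0.09  ]
can1 [316.  35.  74.  68.] 0.9 [0.5265 0.1197 0.09  ]
can1 [328. 199.  57.  61.] 0.68 [ 0.5336 -0.0034  0.09  ]
mark [327. 195.] 0.9 [ 0.5326 -0.0096  0.06  ]
mark [314. 103.] 0.8 [0.5232 0.0733 0.06  ]
mark [314.  31.] 0.77 [0.5243 0.1275 0.06  ]
at [ 0.5309 -0.0042  0.1976] jaw -0.016 w 0.0855 F [ 0.6  1.2 -0.6] t 15.1
[[-0.6,0.6,41.5,0.001,-0.0,0.001,1],[-0.7,0.7,41.5,0.001,-0.0,0.001,1],[-0.6,0.8,41.6,0.001,-0.0,0.001,1]]
```

View pics/w10.png

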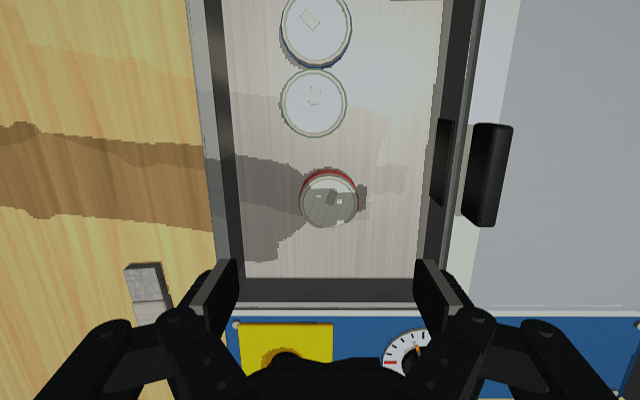

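Call:
drive_tool(motion=[[[0,1,42,0,0,0,1],[0,1,42,0,0,0,1],[0,1,41,0,0,0,1],[0,0,0,0,0,0,1],[0,0,0,0,0,0,1]]])

```text
time_s: 15.6
position: [0.5334, -0.0049, 0.0721]
orientation: [-2.24, -2.202, 0.001]
wrist_force: [0.3, 0.4, 0.7]
width: 0.0856
```

Call:
drive_tool(motion=[[[0,0,0,0,0,0,0],[0,0,0,0,0,0,0],[0,0,0,0,0,0,0],[0,0,0,0,0,0,0]]])

```text
time_s: 16.0
position: [0.5346, -0.0053, 0.0736]
orientation: [2.24, 2.2, 0.005]
wrist_force: [-1.2, 0.8, 8.8]
width: 0.0515
```

Call:
drive_tool(motion=[[[0,0,-20,0,0,0,0],[0,0,-40,0,0,0,0],[0,0,-40,0,0,0,0],[0,0,-30,0,0,0,0]]])

```text
time_s: 16.4
position: [0.534, -0.0059, 0.2051]
orientation: [2.241, 2.199, 0.004]
wrist_force: [0.1, 0.2, -0.1]
width: 0.0516
```

Run:
```python
from h import *
print(spot(-.065,-.04,.19))
plan(spot(-.065,-.04,.19),YC,0)
```

```text
[np.float64(0.425754468641), np.float64(0.3789023752547934), 0.19]
at [ 0.534  -0.0059  0.2051] jaw -0.019 w 0.0516 F [ 0.1  0.2 -0.1] t 16.4
[[42.5,-12.8,1.7,0.0,-0.0,0.004,0],[42.5,-13.0,1.6,0.0,-0.0,0.004,0],[42.4,-13.2,1.7,0.0,-0.0,0.004,0],[42.4,-13.3,1.6,0.0,-0.0,0.004,0],[42.3,-13.5,1.7,0.0,-0.0,0.004,0]]
[[42.2,-13.7,1.7,0.0,-0.0,0.004,0],[42.2,-13.8,1.6,0.0,-0.0,0.004,0],[42.2,-14.0,1.7,0.0,-0.0,0.004,0],[42.1,-14.2,1.6,0.0,-0.0,0.004,0]]
```

Call:
drive_tool(motion=[[[42.5,-13,1.5,0,0,0.004,0],[42.5,-13,1.5,0,0,0.004,0],[42.5,-13,1.5,0,0,0.004,0],[42.5,-13.4,1.5,0,0,0.004,0],[42.4,-13.6,1.5,0,0,0.004,0]]])

```text
time_s: 16.9
position: [0.4724, 0.2102, 0.1954]
orientation: [-2.264, -2.178, -0.004]
wrist_force: [1.7, 0.9, -1.1]
width: 0.0513
```

Call:
drive_tool(motion=[[[42.2,-13.7,1.5,0,0,0.004,0],[42.2,-13.8,1.5,0,0,0.004,0],[42.2,-14,1.5,0,0,0.004,0],[42,-14,1.5,0,0,0.004,0],[0,0,0,0,0,0,0]]])

```text
time_s: 17.4
position: [0.4214, 0.3867, 0.1886]
orientation: [-2.268, -2.169, -0.003]
wrist_force: [0.6, -0.1, -1.0]
width: 0.0517
```

Call:
drive_tool(motion=[[[0,0,43,0,0,0,0],[0,0,43,0,0,0,0],[0,0,38,0,0,0,0],[0,0,0,0,0,0,0]]])

```text
time_s: 17.8
position: [0.4225, 0.3774, 0.061]
orientation: [2.28, 2.16, -0.011]
wrist_force: [-1.2, -0.9, -1.0]
width: 0.0517
```

Call:
drive_tool(motion=[[[0,0,0,0,0,0,0.85],[0,0,0,0,0,0,0.85],[0,0,-30,0,0,0,0.85],[0,0,-50,0,0,0,0.85],[0,0,-50,0,0,0,1]]])

```text
time_s: 18.3
position: [0.4253, 0.3792, 0.1978]
orientation: [-2.281, -2.16, -0.003]
wrist_force: [0.6, 1.7, 0.0]
width: 0.0846
```

Run:
```python
from h import *
snap('wrist','w11')
plan([.523,.06,.21],-.018,1)
```

```text
at [0.4289 0.3814 0.2063] jaw -0.056 w 0.0851 F [3.5 1.2 5.4] t 18.35
[[-39.5,14.0,-0.8,0.001,-0.001,-0.005,1],[-39.5,13.8,-0.7,0.001,-0.001,-0.005,1],[-39.6,13.6,-0.7,0.001,-0.001,-0.005,1],[-39.6,13.4,-0.7,0.001,-0.001,-0.005,1],[-39.8,13.1,-0.7,0.001,-0.001,-0.005,1]]
[[-39.8,13.0,-0.6,0.001,-0.001,-0.005,1],[-39.8,12.8,-0.6,0.001,-0.001,-0.005,1],[-40.0,12.6,-0.6,0.001,-0.001,-0.005,1]]
```

View pics/w11.png

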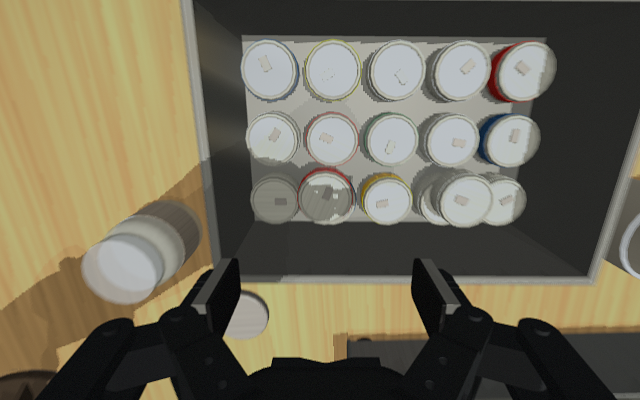

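Two cans are in, at (326,195) and (466,200). Next is B.

Call:
drive_tool(motion=[[[-39,14,0,0,0,-0.005,1],[-39,14,0,0,0,-0.005,1],[-39,14,0,0,0,-0.005,1],[-39,13.5,0,0,0,-0.005,1],[-39,13.5,0,0,0,-0.005,1]]])

```text
time_s: 18.85
position: [0.4864, 0.1801, 0.1967]
orientation: [2.253, 2.189, 0.007]
wrist_force: [0.3, 0.2, 0.4]
width: 0.0851
```

Call:
drive_tool(motion=[[[-39,13.5,0,0,0,-0.005,1],[-39,13,0,0,0,-0.005,1],[-39,13,0,0,0,-0.005,1],[0,0,0,0,0,0,1],[0,0,0,0,0,0,1]]])

```text
time_s: 19.35
position: [0.5228, 0.0624, 0.1961]
orientation: [2.24, 2.201, 0.005]
wrist_force: [0.5, -0.1, 0.4]
width: 0.085
```

Run:
```python
from h import *
print(st()['position'])
cans('w12')
plan([.523,.073,.073],-.018,1)
```

```text
[0.52279947 0.06244636 0.19608253]
can1 [326. 188.  64.  68.] 0.67 [0.5232 0.0762 0.09  ]
can1 [328. 126.  69.  68.] 0.65 [0.5255 0.126  0.09  ]
mark [328. 124.] 0.87 [0.5252 0.1253 0.06  ]
mark [326. 183.] 0.81 [0.523  0.0722 0.06  ]
at [0.5219 0.0651 0.1949] jaw -0.012 w 0.0854 F [-0.9 -0.6  0.3] t 19.5
[[2.6,0.3,40.7,0.0,-0.0,0.002,1],[2.6,0.3,40.6,0.0,-0.0,0.002,1],[2.6,0.2,40.7,0.0,-0.0,0.002,1]]
```

View pics/w12.png

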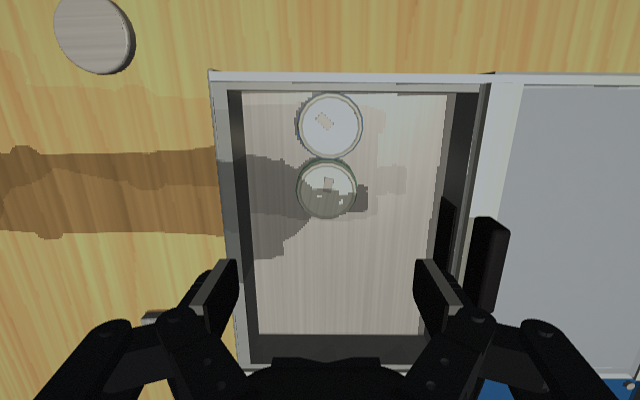

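Call:
drive_tool(motion=[[[3,0.4,41,0,0,0.002,1],[3,0.4,41,0,0,0.002,1],[3,0.4,41,0,0,0.002,1],[0,0,0,0,0,0,1],[0,0,0,0,0,0,1]]])

```text
time_s: 20.0
position: [0.523, 0.0732, 0.0717]
orientation: [-2.242, -2.2, 0.001]
wrist_force: [0.1, 0.2, 0.6]
width: 0.0855
```

Call:
drive_tool(motion=[[[0,0,0,0,0,0,0],[0,0,0,0,0,0,0],[0,0,0,0,0,0,0],[0,0,0,0,0,0,0]]])

```text
time_s: 20.4
position: [0.5244, 0.0729, 0.073]
orientation: [2.243, 2.198, 0.005]
wrist_force: [-1.0, 0.1, 9.4]
width: 0.0518
```

Call:
drive_tool(motion=[[[0,0,-20,0,0,0,0],[0,0,-40,0,0,0,0],[0,0,-40,0,0,0,0],[0,0,-30,0,0,0,0]]])

```text
time_s: 20.8
position: [0.5239, 0.0723, 0.2045]
orientation: [2.243, 2.197, 0.004]
wrist_force: [1.2, 1.2, -1.2]
width: 0.0514
```

Run:
```python
from h import *
print(spot(-.065,.04,.19))
plan(spot(-.065,.04,.19),YC,0)
```

```text
[np.float64(0.43047173073091005), np.float64(0.4587631756413103), 0.19]
at [0.5239 0.0723 0.2045] jaw -0.021 w 0.0514 F [ 1.2  1.2 -1.2] t 20.8
[[42.7,-11.3,1.6,0.0,-0.0,0.004,0],[42.7,-11.4,1.6,0.0,-0.0,0.004,0],[42.6,-11.6,1.7,0.0,-0.0,0.004,0],[42.6,-11.8,1.6,0.0,-0.0,0.004,0],[42.5,-12.0,1.6,0.0,-0.0,0.004,0]]
[[42.5,-12.1,1.6,0.0,-0.0,0.004,0],[42.4,-12.3,1.7,0.0,-0.0,0.004,0],[42.4,-12.4,1.6,0.0,-0.0,0.004,0],[42.3,-12.7,1.6,0.0,-0.0,0.004,0]]
```

Call:
drive_tool(motion=[[[42.5,-11.5,1.5,0,0,0.004,0],[42.5,-11.5,1.5,0,0,0.004,0],[42.5,-11.6,1.5,0,0,0.004,0],[42.5,-11.8,1.5,0,0,0.004,0],[42.5,-12,1.5,0,0,0.004,0]]])

```text
time_s: 21.3
position: [0.4704, 0.2884, 0.1949]
orientation: [-2.266, -2.176, -0.003]
wrist_force: [1.4, 0.9, -1.2]
width: 0.0515
```

Call:
drive_tool(motion=[[[42.5,-12,1.5,0,0,0.004,0],[42.4,-12.3,1.5,0,0,0.004,0],[42.4,-12.4,1.5,0,0,0.004,0],[42.3,-12.6,1.5,0,0,0.004,0],[0,0,0,0,0,0,0]]])

```text
time_s: 21.8
position: [0.4253, 0.4658, 0.1877]
orientation: [-2.27, -2.167, -0.003]
wrist_force: [-1.4, 0.4, -0.5]
width: 0.0521
```

Call:
drive_tool(motion=[[[0,0,43,0,0,0,0],[0,0,43,0,0,0,0],[0,0,38,0,0,0,0],[0,0,0,0,0,0,0]]])

```text
time_s: 22.2
position: [0.4269, 0.456, 0.06]
orientation: [2.282, 2.158, -0.012]
wrist_force: [-0.9, -0.1, -0.1]
width: 0.0518
```

Call:
drive_tool(motion=[[[0,0,0,0,0,0,0.85],[0,0,0,0,0,0,0.85],[0,0,-30,0,0,0,0.85],[0,0,-50,0,0,0,0.85],[0,0,-50,0,0,0,1]]])

```text
time_s: 22.7
position: [0.4298, 0.4583, 0.1975]
orientation: [-2.283, -2.158, -0.003]
wrist_force: [0.0, 1.2, 0.7]
width: 0.0843
```

Run:
```python
from h import *
snap('wrist','w13')
plan([.526,.122,.20],-.018,1)
```

```text
at [0.4334 0.4608 0.2068] jaw -0.057 w 0.0851 F [3.2 2.  7.1] t 22.75
[[-41.6,14.0,0.5,0.001,-0.001,-0.005,1],[-41.7,13.7,0.5,0.001,-0.001,-0.005,1],[-41.8,13.6,0.5,0.001,-0.001,-0.005,1],[-41.8,13.4,0.6,0.001,-0.001,-0.005,1],[-41.9,13.1,0.6,0.001,-0.001,-0.005,1]]
[[-42.0,12.9,0.6,0.001,-0.001,-0.005,1],[-42.0,12.8,0.6,0.001,-0.001,-0.005,1],[-42.1,12.5,0.7,0.001,-0.001,-0.005,1]]
```

View pics/w13.png

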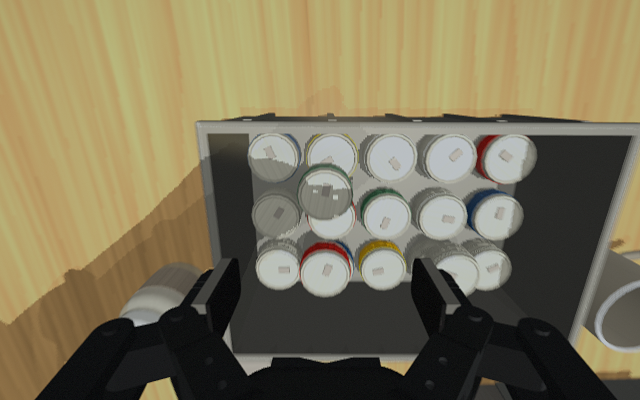

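Three are in (the green one at (325,190)). Now the last one, A.

Call:
drive_tool(motion=[[[-41.5,14,0,0,0,-0.005,1],[-41.5,14,0,0,0,-0.005,1],[-41.5,13.8,0,0,0,-0.005,1],[-41.5,13.6,0,0,0,-0.005,1],[-41.5,13.4,0,0,0,-0.005,1]]])

```text
time_s: 23.25
position: [0.4898, 0.2465, 0.1963]
orientation: [2.256, 2.187, 0.007]
wrist_force: [1.7, -0.3, -0.4]
width: 0.0856
```

Call:
drive_tool(motion=[[[-41.5,13.2,0,0,0,-0.005,1],[-41.5,13,0,0,0,-0.005,1],[-41.5,13,0,0,0,-0.005,1],[0,0,0,0,0,0,1],[0,0,0,0,0,0,1]]])

```text
time_s: 23.75
position: [0.5256, 0.1213, 0.1957]
orientation: [2.242, 2.199, 0.006]
wrist_force: [0.2, 0.8, -0.1]
width: 0.0855
```

Run:
```python
from h import *
print(st()['position'])
cans('w14')
plan([.526,.123,.073],-.018,1)
```

```text
[0.52558969 0.12127449 0.1957153 ]
can1 [325. 200.  62.  54.] 0.92 [0.5247 0.1248 0.09  ]
mark [325. 188.] 0.76 [0.5247 0.1268 0.06  ]
at [0.5246 0.1241 0.1945] jaw -0.014 w 0.0852 F [-0.  -0.1 -0.1] t 23.9
[[-0.4,0.4,40.5,0.0,-0.0,0.001,1],[-0.4,0.5,40.5,0.0,-0.0,0.001,1],[-0.4,0.4,40.5,0.0,-0.0,0.001,1]]
```

View pics/w14.png

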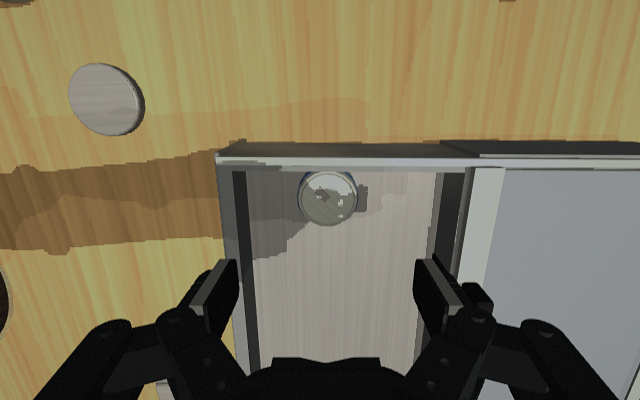

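Call:
drive_tool(motion=[[[0.3,0.5,41,0,0,0,1],[0.3,0.5,41,0,0,0,1],[0,0,40,0,0,0,1],[0,0,0,0,0,0,1],[0,0,0,0,0,0,1]]])

```text
time_s: 24.4
position: [0.5254, 0.1237, 0.0721]
orientation: [-2.238, -2.205, 0.001]
wrist_force: [-0.3, -0.3, 0.7]
width: 0.0854
```

Call:
drive_tool(motion=[[[0,0,0,0,0,0,0],[0,0,0,0,0,0,0],[0,0,0,0,0,0,0],[0,0,0,0,0,0,0]]])

```text
time_s: 24.8
position: [0.5266, 0.1236, 0.0736]
orientation: [2.239, 2.203, 0.005]
wrist_force: [-2.7, -0.1, 9.0]
width: 0.0515
```

Call:
drive_tool(motion=[[[0,0,-20,0,0,0,0],[0,0,-40,0,0,0,0],[0,0,-40,0,0,0,0],[0,0,-30,0,0,0,0]]])

```text
time_s: 25.2
position: [0.5262, 0.1228, 0.2051]
orientation: [2.239, 2.202, 0.005]
wrist_force: [1.0, 0.9, 0.1]
width: 0.0519
```

Run:
```python
from h import *
print(spot(.06,.04,.19))
plan(spot(.06,.04,.19),YC,0)
```

```text
[np.float64(0.5552542313348426), np.float64(0.4513924536258259), 0.19]
at [0.5262 0.1228 0.2051] jaw -0.017 w 0.0519 F [1.  0.9 0.1] t 25.2
[[41.1,2.9,1.9,0.0,-0.0,0.005,0],[41.2,2.8,2.0,0.0,-0.0,0.005,0],[41.1,2.5,1.9,0.0,-0.0,0.005,0],[41.2,2.3,2.0,0.0,-0.0,0.005,0],[41.1,2.1,1.9,0.0,-0.0,0.005,0]]
[[41.2,1.9,2.0,0.0,-0.0,0.005,0],[41.2,1.8,1.9,0.0,-0.0,0.005,0],[41.2,1.5,2.0,0.0,-0.0,0.005,0]]
```

Call:
drive_tool(motion=[[[41,3,2,0,0,0.005,0],[41,2.8,2,0,0,0.005,0],[41,2.5,2,0,0,0.005,0],[41,2.3,2,0,0,0.005,0],[41,2,2,0,0,0.005,0]]])

```text
time_s: 25.7
position: [0.5435, 0.3295, 0.1929]
orientation: [-2.267, -2.175, -0.003]
wrist_force: [1.0, -0.1, -0.3]
width: 0.0515
```

Call:
drive_tool(motion=[[[41,2,2,0,0,0.005,0],[41,1.8,2,0,0,0.005,0],[41,1.5,2,0,0,0.005,0],[0,0,0,0,0,0,0],[0,0,0,0,0,0,0]]])

```text
time_s: 26.2
position: [0.5539, 0.4512, 0.186]
orientation: [2.28, 2.16, 0.0]
wrist_force: [0.6, -0.9, -0.4]
width: 0.0515
```

Call:
drive_tool(motion=[[[0,0,43,0,0,0,0],[0,0,43,0,0,0,0],[0,0,38,0,0,0,0],[0,0,0,0,0,0,0]]])

```text
time_s: 26.6
position: [0.5518, 0.4466, 0.0573]
orientation: [-2.285, -2.156, 0.014]
wrist_force: [-0.6, -0.0, -1.0]
width: 0.0517
```

Call:
drive_tool(motion=[[[0,0,0,0,0,0,0.85],[0,0,0,0,0,0,0.85],[0,0,-30,0,0,0,0.85],[0,0,-50,0,0,0,0.85],[-20,0,-50,0,0,0,0.4]]])

```text
time_s: 27.1
position: [0.5533, 0.4344, 0.1923]
orientation: [-2.279, -2.161, -0.006]
wrist_force: [0.7, 0.5, 0.6]
width: 0.0597
```

Run:
```python
from h import *
snap('wrist','w15')
plan([.644,.0205,.21],-.018,.4)
```

```text
at [0.5582 0.4302 0.2017] jaw -0.058 w 0.052 F [ 4.8 -2.4  6. ] t 27.15
[[-40.4,11.0,-1.0,0.001,-0.001,-0.004,0.4],[-40.4,10.8,-1.1,0.001,-0.001,-0.004,0.4],[-40.5,10.6,-0.9,0.001,-0.001,-0.004,0.4],[-40.6,10.5,-1.0,0.001,-0.001,-0.004,0.4],[-40.5,10.3,-0.9,0.001,-0.001,-0.004,0.4]]
[[-40.6,10.1,-0.9,0.001,-0.001,-0.004,0.4],[-40.7,10.0,-0.9,0.001,-0.001,-0.004,0.4],[-40.7,9.8,-0.8,0.001,-0.001,-0.004,0.4],[-40.7,9.6,-0.8,0.001,-0.001,-0.004,0.4],[-40.8,9.5,-0.8,0.001,-0.001,-0.004,0.4]]
```

View pics/w15.png

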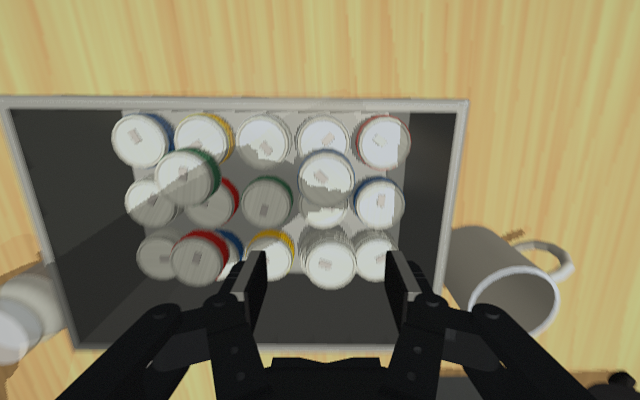

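All four cans are in the crate: green (187,177), blue (327,177), red (200,258) and silver (331,262). Going back to the guard grip.

Call:
drive_tool(motion=[[[-40.4,10.8,0,0,0,0.004,0.4],[-40.4,10.8,0,0,0,-0.004,0.4],[-40.5,10.6,0,0,0,-0.004,0.4],[-40.5,10.5,0,0,0,-0.004,0.4],[-40.5,10.3,0,0,0,-0.004,0.4]]])

```text
time_s: 27.65
position: [0.5965, 0.2249, 0.1909]
orientation: [2.269, 2.171, 0.007]
wrist_force: [-0.1, -0.7, 0.9]
width: 0.0341
```

Call:
drive_tool(motion=[[[-40.5,10,0,0,0,-0.004,0.4],[-40.5,10,0,0,0,-0.004,0.4],[-40.6,10,0,0,0,-0.004,0.4],[-40.7,9.6,0,0,0,-0.004,0.4],[-40.8,9.5,0,0,0,-0.004,0.4]]])

```text
time_s: 28.15
position: [0.6381, 0.0198, 0.1908]
orientation: [2.247, 2.192, 0.006]
wrist_force: [0.9, -0.0, -0.5]
width: 0.034
```

Call:
drive_tool(motion=[[[0,0,0,0,0,0,0.4],[0,0,0,0,0,0,0.4]]])

```text
time_s: 28.35
position: [0.6379, 0.0199, 0.1904]
orientation: [2.251, 2.189, 0.004]
wrist_force: [-0.3, 1.8, 0.3]
width: 0.0342
```

Run:
```python
from h import *
snap('wrist','w16')
plan([.6445,.0205,.130],-.018,.4)
print(proj('wrist',[.6445,.0205,.139]))
```

```text
at [0.6377 0.0219 0.1898] jaw -0.025 w 0.0341 F [-0.8  0.6 -0.3] t 28.4
[[-0.7,3.3,29.9,0.001,-0.001,-0.004,0.4],[-0.6,3.4,30.0,0.001,-0.001,-0.004,0.4]]
[336.13441029 230.14658347]
```

View pics/w16.png

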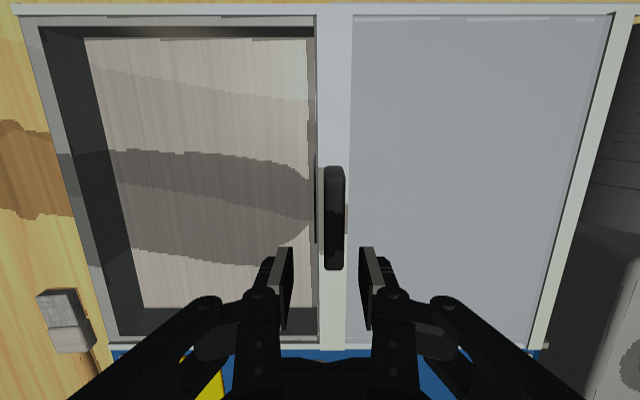

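Call:
drive_tool(motion=[[[0,6.5,0,0,0,-0.006,0.4],[0,0,30,0,0,0,0.4],[0,0,30,0,0,0,0.4],[0,0,0,0,0,0,0.4]]])

```text
time_s: 28.8
position: [0.6414, 0.024, 0.1247]
orientation: [-2.235, -2.201, 0.006]
wrist_force: [-0.1, 0.7, -0.6]
width: 0.0339
```

Call:
drive_tool(motion=[[[0,0,0,0,0,0,0],[0,0,0,0,0,0,0],[0,0,0,0,0,0,0]]])

```text
time_s: 29.1
position: [0.6439, 0.0226, 0.1294]
orientation: [2.241, 2.202, 0.002]
wrist_force: [-2.8, 1.7, 1.1]
width: 0.0133
```

Call:
drive_tool(motion=[[[0,-20,0,0,0,0,0],[0,-25,0,0,0,0,0],[0,-25,0,0,0,0,0],[0,-25,0,0,0,0,0],[0,-25,0,0,0,0,0]]])

```text
time_s: 29.6
position: [0.5247, 0.0258, 0.1293]
orientation: [2.239, 2.201, 0.008]
wrist_force: [4.4, 6.9, -1.8]
width: 0.0131
```

Call:
drive_tool(motion=[[[0,-25,0,0,0,0,0],[0,-20,0,0,0,0,0],[0,-15,0,0,0,0,0],[0,-5,0,0,0,0,0],[0,-4,0,0,0,0,0]]])

```text
time_s: 30.1
position: [0.4559, 0.0276, 0.1293]
orientation: [2.24, 2.203, 0.008]
wrist_force: [3.5, 8.9, -5.4]
width: 0.0134
```

Call:
drive_tool(motion=[[[0,-3,0,0,0,0,0],[0,0,0,0,0,0,0]]])

```text
time_s: 30.3
position: [0.4539, 0.0277, 0.1294]
orientation: [2.239, 2.202, 0.009]
wrist_force: [4.5, 9.3, -7.2]
width: 0.0131
```

Call:
drive_tool(motion=[[[0,-3,0,0,0,0,0],[0,-2,0,0,0,0,0],[0,0,0,0,0,0,0]]])

```text
time_s: 30.6
position: [0.4537, 0.0275, 0.1298]
orientation: [2.233, 2.197, 0.018]
wrist_force: [22.5, 8.4, -29.2]
width: 0.0135
```

At the shut stop. Relaxing and releasing.

Call:
drive_tool(motion=[[[0,4,0,0,0,0,0],[0,0,0,0,0,0,0.4],[0,0,0,0,0,0,0.4],[0,0,-20,0,0,0,0.4],[0,0,-40,0,0,0,0.4]]])

```text
time_s: 31.1
position: [0.4487, 0.0247, 0.1873]
orientation: [-2.241, -2.199, 0.007]
wrist_force: [0.9, 0.5, 0.3]
width: 0.0342
```

Run:
```python
from h import *
snap('wrist','w17'); 
plan([.54,-.13,.30],-.018,1)
```

```text
at [0.4524 0.0242 0.1938] jaw -0.021 w 0.0338 F [ 2.9 -0.4  4.8] t 31.15
[[-30.4,18.2,-21.2,0.001,-0.0,-0.001,1],[-30.5,18.2,-21.2,0.001,-0.0,-0.001,1],[-30.5,18.2,-21.2,0.001,-0.0,-0.001,1],[-30.5,18.1,-21.3,0.001,-0.0,-0.001,1],[-30.5,18.0,-21.2,0.001,-0.0,-0.001,1]]
```

View pics/w17.png

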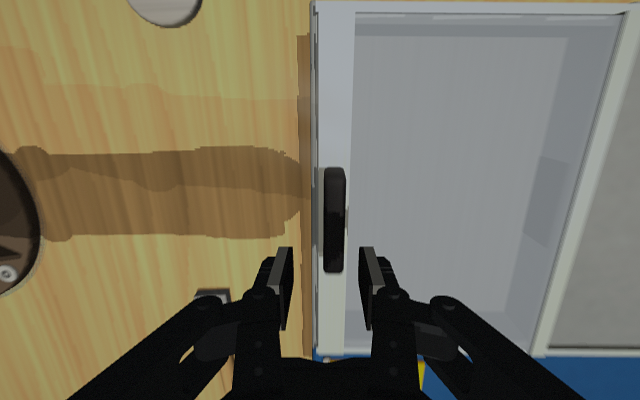

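The guard is shut. Now a view of the tally knob from straight above.

Call:
drive_tool(motion=[[[-45,31,-15,0,0,0,0.4],[-45,31,-15,0,0,0,0.4],[-45,31,-15,0,0,0,0.4],[-45,31,-15,0,0,0,0.4],[-45,31,-15,0,0,0,0.4]]])

```text
time_s: 31.65
position: [0.5843, -0.1776, 0.2554]
orientation: [2.241, 2.201, 0.001]
wrist_force: [0.8, 0.2, 0.3]
width: 0.0342
```

Call:
drive_tool(motion=[[[0,10,0,0,0,0,0.4],[0,0,0,0,0,0,0.4],[0,0,0,0,0,0,0.4]]])

```text
time_s: 31.95
position: [0.593, -0.1752, 0.2539]
orientation: [-2.24, -2.201, 0.001]
wrist_force: [-0.0, 0.2, 0.3]
width: 0.0339
```

Run:
```python
from h import *
print(st()['position'])
im=snap('wrist','w18'); c=viewer.get_calibration('wrist'); print(np.round(c['cam_to_world'],3))
print(proj('w',[.621,-.1648,.138],c),proj('w',[.621,-.1648,.11],c))
r=mark_of('tally_grip','wrist');print(r)
u,v=proj('w',[.621,-.1648,.12],c).astype(int)
cv2.imwrite('pics/w18c.png',cv2.resize(im[v-50:v+50,u-60:u+60,::-1],None,fx=6,fy=6,interpolation=cv2.INTER_CUBIC));print(u,v)
```

```text
[ 0.59304668 -0.17517016  0.25385335]
[[ 1.     0.015  0.005  0.594]
 [-0.016  0.949  0.315 -0.093]
 [-0.001 -0.315  0.949  0.39 ]
 [ 0.     0.     0.     1.   ]]
[358.71305317 186.55278154] [355.65919696 178.40080116]
[{'uv': [356.0, 190.3], 'confidence': 0.61}]
356 181
```

View pics/w18c.png

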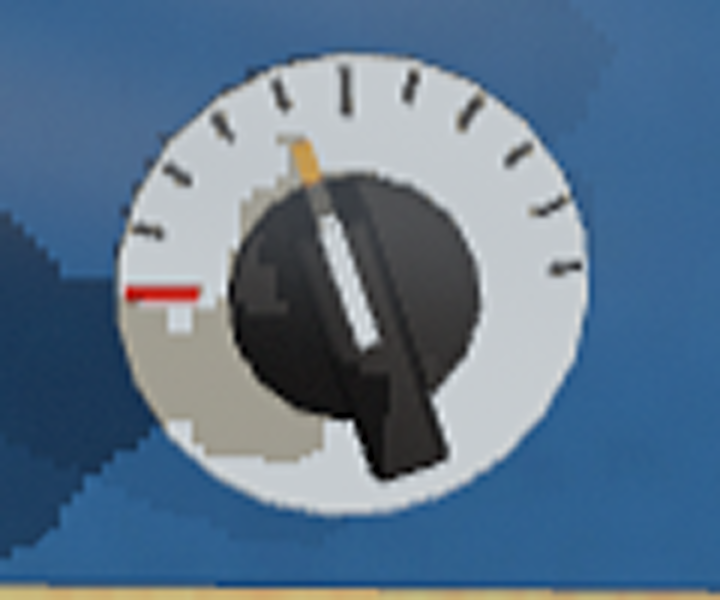

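View pics/w18.png

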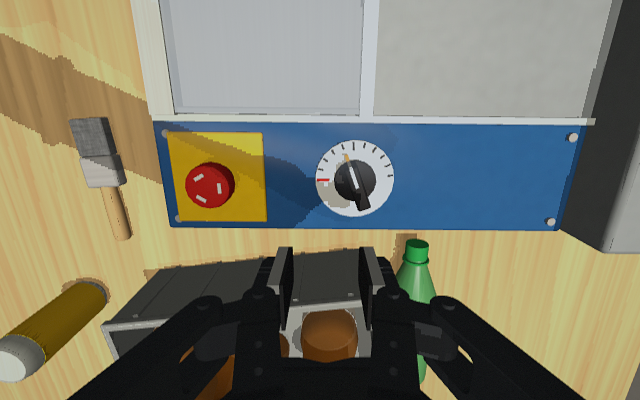

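Run:
```python
from h import *
c=viewer.get_calibration('wrist')
f=lambda X,Y:(296+X/6,131+Y/6)
a=atz('w',f(370,345),.138,c);b=atz('w',f(325,215),.138,c)
z0=atz('w',f(200,293),.105,c);z1=atz('w',f(125,293),.105,c)
an=lambda d:np.arctan2(d[1],d[0])
print(a,b,an(b-a),an(z1-z0))
cc=atz('w',f(355,285),.105,c);print('dial c',cc)
cc2=atz('w',f(357,292),.110,c);print('skirt c',cc2)
e=atz('w',f(302,150),.11,c);print(an(e-np.array([.622,-.165,.11])),an(z1-np.array([.622,-.165,.105])))
# top bar center: ends
for X,Y in [(325,215),(415,470)]: print(atz('w',f(X,Y),.138,c))
```

```text
[ 0.62019941 -0.16634775  0.138     ] [ 0.6135869  -0.14735695  0.138     ] 1.905862389070149 3.126094659013112
dial c [ 0.62108445 -0.166001    0.105     ]
skirt c [ 0.62093714 -0.1658496   0.11      ]
1.9958341849348804 -3.0952211680849957
[ 0.6135869  -0.14735695  0.138     ]
[ 0.62710705 -0.18546408  0.138     ]
```

Run:
```python
from h import *
plan([.621,-.166,.185],.34,.4)
```

```text
at [ 0.5929 -0.1745  0.254 ] jaw -0.017 w 0.0342 F [ 0.6 -0.1 -0.2] t 32.05
[[3.0,9.3,23.0,-0.0,-0.0,-0.119,0.4],[1.8,9.7,23.0,-0.0,-0.0,-0.119,0.4],[0.7,9.7,23.0,-0.0,-0.0,-0.119,0.4]]
```

Call:
drive_tool(motion=[[[3,9.5,23,0,0,-0.119,0.4],[1.8,9.5,23,0,0,-0.119,0.4],[0.7,9.5,23,0,0,-0.119,0.4],[0,0,0,0,0,0,0.4],[0,0,0,0,0,0,0.4]]])

```text
time_s: 32.55
position: [0.621, -0.1669, 0.1856]
orientation: [-1.818, -2.561, 0.0]
wrist_force: [-0.1, 0.0, 0.0]
width: 0.0336
```

Run:
```python
from h import *
snap('wrist','w19')
plan([.621,-.166,.127],.34,.4)
```

```text
at [ 0.6214 -0.1675  0.1864] jaw 0.336 w 0.0341 F [-0.4 -0.5  0.2] t 32.6
[[0.8,0.0,29.7,0.0,0.0,-0.002,0.4],[0.7,0.1,29.7,0.0,0.0,-0.002,0.4]]
```

View pics/w19.png

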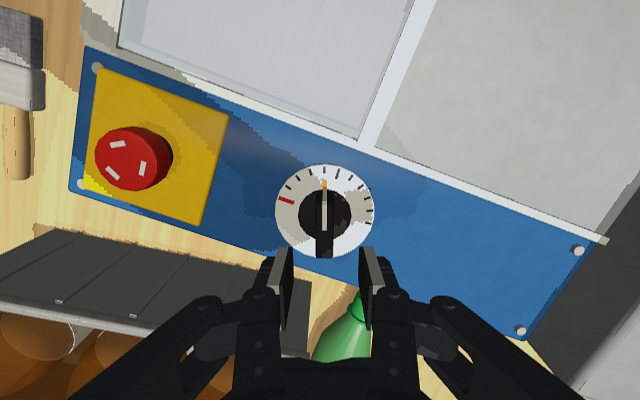

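The bar is parallel to the pads and centred at (324,225).

Call:
drive_tool(motion=[[[0.5,0,29,0,0,0,0.4],[0.5,0,29,0,0,0,0.4],[0,0,0,0,0,0,0.4]]])

```text
time_s: 32.9
position: [0.6193, -0.1657, 0.1255]
orientation: [-1.815, -2.559, 0.003]
wrist_force: [-0.2, -0.1, 1.4]
width: 0.0343
```

Call:
drive_tool(motion=[[[0,0,0,0,0,0,0],[0,0,0,0,0,0,0],[0,0,0,0,0,0,0]]], force=25)

```text
time_s: 33.2
position: [0.6205, -0.1676, 0.1294]
orientation: [1.817, 2.562, -0.001]
wrist_force: [-7.3, -0.5, 2.8]
width: 0.0113
```

Call:
drive_tool(motion=[[[0,0,0,0,0,-0.12,0],[0,0,0,0,0,-0.12,0],[0,0,0,0,0,-0.12,0],[0,0,0,0,0,-0.12,0],[0,0,0,0,0,-0.12,0]]])

```text
time_s: 33.7
position: [0.62, -0.1679, 0.1294]
orientation: [-0.972, -2.987, 0.002]
wrist_force: [-8.1, 0.4, 2.6]
width: 0.0117
```

Call:
drive_tool(motion=[[[0,0,0,0,0,-0.12,0],[0,0,0,0,0,-0.12,0],[0,0,0,0,0,-0.12,0],[0,0,0,0,0,-0.12,0],[0,0,0,0,0,-0.12,0]]])

```text
time_s: 34.2
position: [0.6197, -0.1685, 0.1294]
orientation: [-0.047, -3.14, 0.003]
wrist_force: [-8.6, -2.2, 3.7]
width: 0.0114
```

Call:
drive_tool(motion=[[[0,0,0,0,0,0,0],[0,0,0,0,0,0,0]]])

```text
time_s: 34.4
position: [0.6197, -0.1685, 0.1294]
orientation: [-0.054, -3.14, 0.002]
wrist_force: [-8.0, -1.4, 4.7]
width: 0.0114
```

Run:
```python
from h import *
plan([.621,-.166,.127],1.553,0)
snap('wrist','w20');print(st()['q'][6])
```

```text
at [ 0.6197 -0.1685  0.1294] jaw 1.536 w 0.0114 F [-8.  -1.4  4.7] t 34.4
[[-1.2,2.5,2.4,-0.002,-0.001,-0.017,0]]
1.8320404552116822
```

View pics/w20.png

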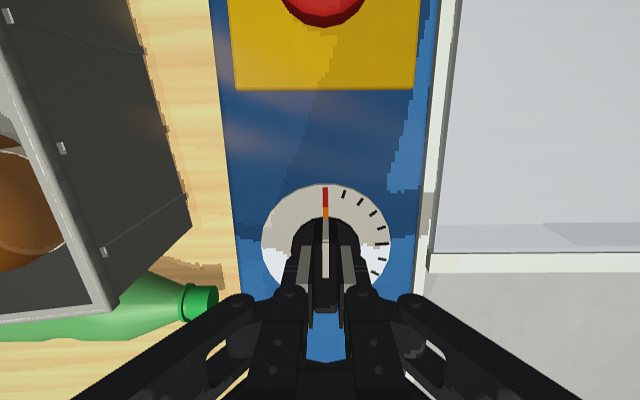

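The orange pointer tip at (325,212) lines up with the red mark at (325,197). Releasing.

Call:
drive_tool(motion=[[[0,0,0,0,0,0,0.4],[0,0,0,0,0,0,0.4],[0,0,-20,0,0,0,0.4],[0,0,-45,0,0,0,0.4],[0,0,-45,0,0,0,0.4]]])

```text
time_s: 34.95
position: [0.6212, -0.1664, 0.2389]
orientation: [-0.051, -3.141, 0.0]
wrist_force: [0.9, 0.0, 1.3]
width: 0.0346
```

Call:
drive_tool(motion=[[[0,0,0,0,0,0,0.7],[0,0,0,0,0,0,0.7]]])

```text
time_s: 35.15
position: [0.6225, -0.1667, 0.2395]
orientation: [0.05, 3.137, -0.001]
wrist_force: [-1.0, -0.6, -0.7]
width: 0.0598
```

Run:
```python
from h import *
im=snap('wrist','w21');c=viewer.get_calibration('wrist')
print(proj('w',[.491,-.1625,.136],c), [r for r in mark_of('stop_top','wrist')])
u,v=proj('w',[.621,-.166,.12],c).astype(int);print(u,v)
cv2.imwrite('pics/w21c.png',cv2.resize(im[v-50:v+50,u-60:u+60,::-1],None,fx=6,fy=6,interpolation=cv2.INTER_CUBIC))
plan([.491,-.1635,.2],-.4,.7)
```

```text
[324.11556655  22.53368557] [{'uv': [320.8, 21.4], 'confidence': 0.56}]
324 195
at [ 0.6211 -0.1663  0.2369] jaw 1.539 w 0.06 F [-0.4  0.4 -0.7] t 35.25
[[9.3,-0.1,2.6,-0.0,-0.0,0.138,0.7],[9.2,-1.4,2.7,-0.0,-0.0,0.138,0.7],[8.9,-2.6,2.6,-0.0,-0.0,0.138,0.7],[8.5,-3.8,2.7,-0.0,-0.0,0.138,0.7],[7.8,-5.0,2.6,-0.0,-0.0,0.138,0.7]]
[[7.1,-6.0,2.6,-0.0,-0.0,0.138,0.7],[6.2,-6.9,2.7,-0.0,-0.0,0.138,0.7],[5.3,-7.7,2.6,-0.0,-0.0,0.138,0.7],[4.0,-8.3,2.6,-0.0,-0.0,0.138,0.7],[2.9,-8.9,2.7,-0.0,-0.0,0.138,0.7]]
[[1.7,-9.1,2.6,-0.0,-0.0,0.138,0.7],[0.4,-9.3,2.7,-0.0,-0.0,0.138,0.7],[-0.9,-9.3,2.6,-0.0,-0.0,0.138,0.7],[-2.1,-9.0,2.6,-0.0,-0.0,0.138,0.7]]
```

View pics/w21.png

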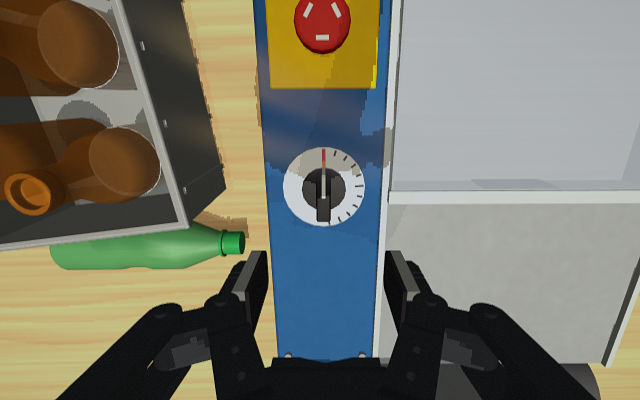

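View pics/w21c.png

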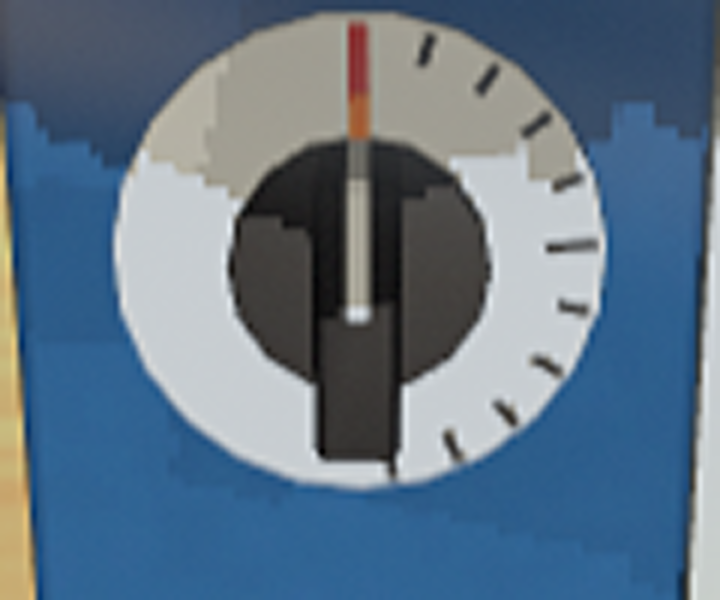

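The tally is on zero and the guard is shut. Now to the stop button, jaws at about +0.6 rad, so I can twist clockwise.

Run:
```python
from h import *
plan([.491,-.163,.19],.6,.7,smax=20)
```

```text
at [ 0.6211 -0.1663  0.2369] jaw 1.539 w 0.06 F [-0.4  0.4 -0.7] t 35.25
[[18.6,-0.1,6.7,-0.0,-0.0,0.134,0.7],[18.4,-2.6,6.7,-0.0,-0.0,0.134,0.7],[17.9,-5.1,6.7,-0.0,-0.0,0.134,0.7],[17.0,-7.4,6.7,-0.0,-0.0,0.134,0.7],[16.0,-9.6,6.7,-0.0,-0.0,0.134,0.7]]
[[14.4,-11.6,6.7,-0.0,-0.0,0.134,0.7],[12.9,-13.5,6.7,-0.0,-0.0,0.134,0.7]]
```

Call:
drive_tool(motion=[[[18.6,0,6.7,0,0,0.134,0.7],[18.4,-2.6,6.7,0,0,0.134,0.7],[17.9,-5,6.7,0,0,0.134,0.7],[17,-7.4,6.7,0,0,0.134,0.7],[16,-9.6,6.7,0,0,0.134,0.7]]])

```text
time_s: 35.75
position: [0.5269, -0.1637, 0.2023]
orientation: [-1.088, -2.945, 0.001]
wrist_force: [0.1, 0.5, 0.1]
width: 0.0602
```

Call:
drive_tool(motion=[[[14.4,-11.6,6.7,0,0,0.134,0.7],[12.9,-13.5,6.7,0,0,0.134,0.7],[0,0,0,0,0,0,0.7],[0,0,0,0,0,0,0.7]]])

```text
time_s: 36.15
position: [0.4913, -0.1627, 0.1899]
orientation: [-1.46, -2.781, 0.0]
wrist_force: [0.2, 0.0, -0.6]
width: 0.06
```

Run:
```python
from h import *
snap('wrist','w22')
plan([.491,-.163,.123],.6,.7)
print(proj('wrist',[.491,-.163,.136]))
```

```text
at [ 0.492  -0.1628  0.1902] jaw 0.604 w 0.0601 F [0.7 0.1 0.2] t 36.2
[[0.2,-0.5,33.6,0.0,0.0,0.002,0.7],[0.2,-0.5,33.6,0.0,0.0,0.002,0.7]]
[323.92232618 225.94278247]
```

View pics/w22.png

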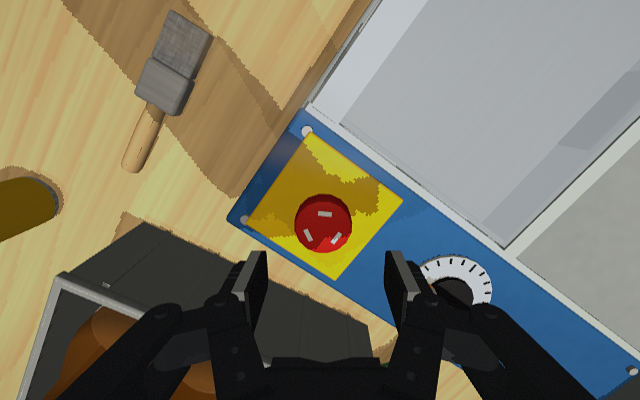

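The head is at (323,224), as predicted. Descend and grip.

Call:
drive_tool(motion=[[[0,0,33,0,0,0,0.7],[0,0,33,0,0,0,0.7],[0,0,0,0,0,0,0.7],[0,0,0,0,0,0,0.7]]])

```text
time_s: 36.6
position: [0.4917, -0.1632, 0.1246]
orientation: [-1.463, -2.78, 0.001]
wrist_force: [0.4, 0.1, 0.6]
width: 0.0596
```

Call:
drive_tool(motion=[[[0,0,0,0,0,0,0],[0,0,0,0,0,0,0],[0,0,0,0,0,0,0]]], force=20)

```text
time_s: 36.9
position: [0.4909, -0.1644, 0.1259]
orientation: [1.465, 2.778, -0.001]
wrist_force: [-5.9, -3.8, 4.5]
width: 0.0389
```

Call:
drive_tool(motion=[[[0,0,0,0,0,0.12,0],[0,0,0,0,0,0.12,0],[0,0,0,0,0,0.12,0],[0,0,0,0,0,0.12,0],[0,0,0,0,0,0.12,0]]])

```text
time_s: 37.4
position: [0.4912, -0.1645, 0.126]
orientation: [2.225, 2.215, 0.001]
wrist_force: [-5.6, -4.1, 3.9]
width: 0.0389
```

Call:
drive_tool(motion=[[[0,0,0,0,0,0.12,0],[0,0,0,0,0,0.1,0],[0,0,0,0,0,0,0],[0,0,0,0,0,0,0]]])

```text
time_s: 37.8
position: [0.4913, -0.1646, 0.126]
orientation: [2.45, 1.963, 0.0]
wrist_force: [-4.8, -4.8, 4.3]
width: 0.0388
```

Run:
```python
from h import *
snap('wrist','w23');s=st();print(s['moment'])
plan([.491,-.163,.123],.6-.84,.7)
```

```text
[-1.02171092  0.83193806  0.05930444]
at [ 0.4913 -0.1646  0.126 ] jaw -0.22 w 0.0391 F [-4.7 -4.   4.9] t 37.85
[[1.5,-0.7,3.0,0.002,0.001,0.02,0.7]]
```

View pics/w23.png

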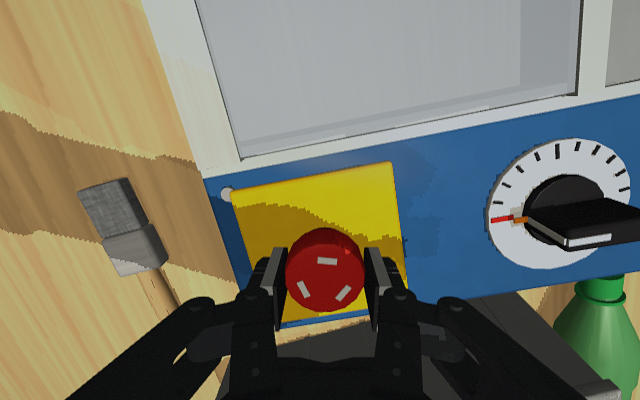

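The head turned 0.82 rad with the gripper; its arrows haven't moved relative to the jaws. Releasing and rising.

Call:
drive_tool(motion=[[[0,0,0,0,0,0,0.7],[0,0,0,0,0,0,0.7],[0,0,0,0,0,0,0.7],[0,0,-30,0,0,0,0.7],[30,0,-45,0,0,0,0.7]]])

```text
time_s: 38.35
position: [0.4954, -0.1386, 0.1959]
orientation: [-2.456, -1.958, 0.006]
wrist_force: [1.1, 0.0, 2.1]
width: 0.06
```

Call:
drive_tool(motion=[[[30,0,-45,0,0,0,0.7],[35,0,-40,0,0,0,0.7],[0,0,0,0,0,0,0.7],[0,0,0,0,0,0,0.7],[0,0,0,0,0,0,0.7]]])

```text
time_s: 38.85
position: [0.5097, -0.0773, 0.2745]
orientation: [-2.451, -1.964, 0.001]
wrist_force: [0.4, -0.3, -1.4]
width: 0.0594
```

Run:
```python
from h import *
print(st())
snap('scene','s9');snap('wrist','w24');snap('top','t9')
for n in ['s1','s3','s9']:
    a=cv2.imread(f'pics/{n}.png');h=cv2.cvtColor(a,cv2.COLOR_BGR2HSV)[160:200,250:295]
    m=((h[...,0]<8)|(h[...,0]>172))&(h[...,1]>150)&(h[...,2]>60)
    ys,xs=np.nonzero(m);print(n,m.sum(),xs.mean()+250,ys.mean()+160,ys.min()+160,ys.max()+160)
```

```text
{'time_s': 38.85, 'q': array([-0.52089036,  0.25274984,  0.71604163,  1.8253912 , -0.18208595,
        1.13134549,  0.03778126]), 'qd': array([ 0.01402404,  0.0089787 ,  0.0034477 ,  0.00839907, -0.00109475,
        0.00055803, -0.00181423]), 'tau': array([-1.04434099e+00, -4.32459533e+01,  5.44687405e+00, -3.18119502e+01,
       -5.65238041e-02,  3.53931646e-03, -1.58461032e-02]), 'position': array([ 0.50970669, -0.07726499,  0.27450443]), 'orientation': array([-2.45115103e+00, -1.96400817e+00,  1.46656872e-03]), 'wrist_force': array([ 0.37162841, -0.32526453, -1.35891199]), 'moment': array([ 0.01233381, -0.03682132, -0.00397126]), 'width': 0.05941906323565892}
s1 78 270.56410256410254 181.97435897435898 176 187
s3 76 270.60526315789474 182.75 177 188
s9 85 270.8235294117647 181.71764705882353 176 187
```

View pics/s9.png

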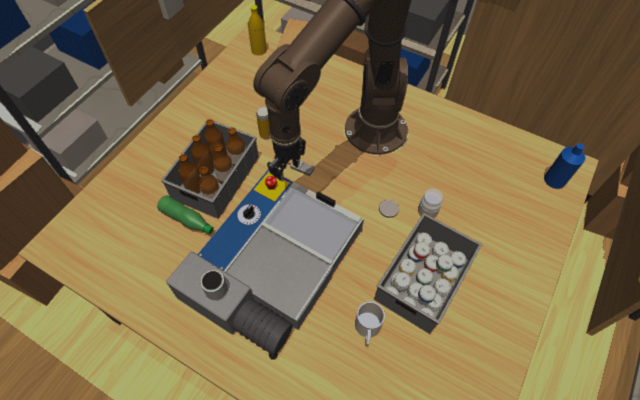

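View pics/w24.png

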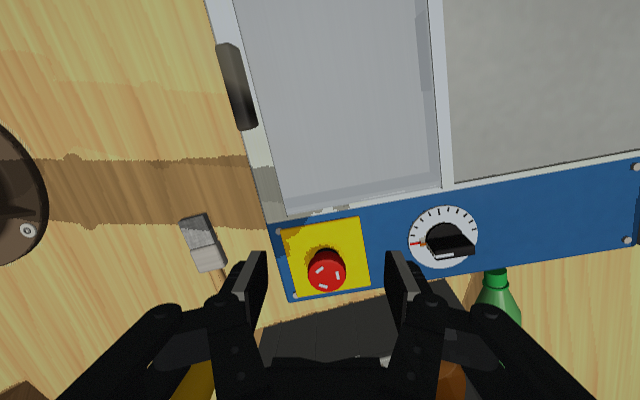

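View pics/t9.png

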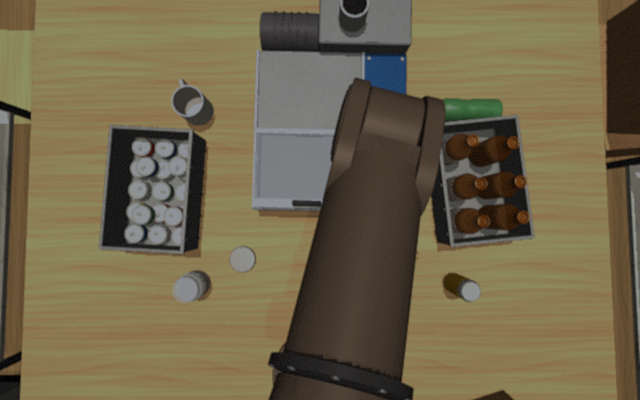

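The stop head is back at its original height (image row 181.7, against 182.0 out and 182.75 latched). The guard is shut, the tally is on zero and the tray is empty. Handing in.

```bash
python3 -c "
from rig import robot
print(robot.hand_in())"
```

```text
the job is handed in; nothing more can be done
None
```

The can crusher is emptied and the job is handed in, at about 39 s of the 210 s allowed. No verdict was reported.

I pressed the stop button until it latched, then slid the guard open to its end stop. All four cans (silver, red, green and blue) went into the crate of crushed cans. I then slid the guard shut against its stop, turned the tally knob back about 1.2 rad to the red zero mark, and last twisted the stop button clockwise about 0.8 rad to free it.

**Last checks, all from camera images:**
- **Stop button:** its head is back at the height it had before pressing.
- **Guard:** it is shut. I felt it hit its end stop when closing it, and its grip is back where it started.
- **Tally:** the pointer is on the red zero mark.
- **Cans:** the tray is empty. All four were seen on the can layer inside the crate right after the last was placed, and the final pictures look the same.
- **Everything else:** the other objects in view looked unmoved. The arm hid the brush in the final top view, but the wrist and scene pictures show it in place.

**Disagreements:**
- One can had been knocked a few centimetres aside against another before I picked it up, so I located it again.
- The top camera placed things a few millimetres off from the scene and wrist cameras, so I used the wrist view for the final positions.

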